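Load the orbital shaker and clip its hold-down plate home

ROBOT

A 6-joint arm with a two-finger parallel gripper is mounted at the origin on the work surface. World frame = base frame: x ahead of the robot, y to its left, z up, the work surface at z = 0. Lengths are in m, angles in rad, forces in N, time in s.
With the tool pointing down it reaches from about 0.35 to 0.8 m from the base axis. Payload 7.3 kg.
Tool frame: the origin (TCP) lies where the fingers leave the gripper's body, on its centre line; the fingertips stand 73 mm ahead of it and the grasp point (between the pads) lies 54 mm ahead of it (grasp_offset is the distance from the TCP to the grasp point, in m); z points along the fingers, y is the line along which they close (so a half turn about z gives the same grasp; the last joint's range is limited). The gripper opens to 85 mm and grips with 20 to 120 N. Pads are 22 mm wide; open, the fingers measure 114 mm over their backs; the gripper's body (76 mm by 85 mm) begins 54 mm behind the grasp point. The pads swing forward as they close: fully open they stand 13 mm farther back than shut.
Start: joints at [-1.46, 0.342, 1.524, -0, 1.275, -0.146], TCP at [0.133, -0.508, 0.304] pointing down, gripper open.
Joint ranges: [-2.53, 2.53], [-0.77, 2.02], [0.04, 2.7], [-1, 4.14], [0.28, 2.66], [-3.11, 3.11]. Speed limits (rad/s): [2.57, 2.57, 3.14, 3.14, 3.14, 3.14].

INTERFACE

Orientations are given as a 3x3 rotation matrix whose columns are the frame's x, y, z axes.
In Python, from workcell import state, camera, get_calibration, hand_in, grasp_offset gives the robot as it stands. The module is installed in compiled form; this text tells all that it offers.
- The arm moves only by the tool step_arm, never from a script. Its argument "commands" is a list of rows, each an object of numbers: "dx", "dy", "dz": the shift along the tool's x, y, z in mm; "twist": the turn about the tool's z in rad; "hand": the opening, from 0 (shut) to 1 (fully open). In form: [{"dx": .., "dy": .., "dz": .., "twist": .., "hand": ..}, ...]. A call has 1 to 12 rows; each row is the pose to reach, as a shift and turn from the pose commanded when the call began, along the tool's axes at that moment; what a row does not reach only later rows make up. A row lasts 1/10 s, in which the tool goes at most 50 mm and 8.59 degrees, less where a joint would pass 70% of its speed; a pose out of reach is approached as far as the arm can. A call with a gripper value outside its range is refused whole. The fingers move at their own pace and stop on an object; "squeeze" is the grip in N (left out, the last holds). Time passes only in rows, so rows that repeat a pose let the fingers close. It gives the time, the measured TCP pose, the force, the opening and the grip force at its end, in the units of the state.
- state(): the state, without advancing time (a new reading comes with each control period).
- camera(name): name is "scene" or "top" or "wrist"; returns the picture (420x560x3 uint8, red, green, blue); there is no depth.
- get_calibration(name): a dict with "fx", "fy", "cx", "cy" (pixels), "origin" and "attitude" of the camera in the world; the wrist camera has in their place "mount" (4x4, takes a point from camera to tool coordinates, whose origin is the TCP and whose axes are the flange's). Camera axes: x right, y down, z forward; pixel columns grow to the right and rows downward; lengths in m; the calibration is good to about 2 mm. The wrist camera is an equidistant fisheye: a pixel r from the principal point sees the ray r / f radians off the axis. A picture is of the moment at which its call begins: read the wrist's pose just before it. get_calibration takes no time and is no camera call.
- hand_in(): hands the job in; it is judged then, once.
The state is a dict: "time": time; "joints": joint angles; "joint_velocities": joint speeds; "effort": joint torques, N m; "tcp_pos": TCP position; "tcp_rot": TCP orientation; "force": force on the tool from outside, world axes, zero at the start; "moment": the same for the moment, N m; "grip_width": finger opening in m; "grasp_force": force on a finger pad.
Only numpy, scipy, OpenCV 4.12 (cv2) and the standard library are available. Lean on these libraries where they do the work, as an engineer would, in place of code of your own. Each camera call takes 0.05 s, during which the arm holds its last target. There are 200 camera calls.

TASK

Load the orbital shaker: squeeze the two side buttons on the handle of its hold-down plate to free the catches, lift the plate off and stand it on the dark rubber pad. Stand every squat amber sample bottle from the steel sheet upright in a nest of its own, in any nests, then put the plate back on the centre column the way it was and press it fully down until both catches hold. Leave the other things on the bench alone.

Things in the scene. Friction and masses are not known exactly. Their poses are not given: they have to be found in the camera images.
- shaker: White orbital shaker fixed on the bench, housing 196 x 176 mm, 45 mm high, grey control strip on its -x side. Origin: centre of its underside, z up. On it four square open steel nests, centred at x = +-58, y = +-46 mm, and amid them a hollow aluminium column, 40 mm (x) x 64 mm (y), its top 133 mm above the bench.
- column_top (a point): Centre of the column's top; axes as the shaker's. Socket 21 (x) x 48 (y) mm; each 8 mm thick y wall has a bar 8 mm high at the top and below it a 16 mm high window for the plate's catch. Four spring pins in the top lift the plate: unlatched its origin floats 9 to 11 mm above this point, latched 2.5 mm; pressing it home takes about 10 N.
- nest0 (a point): Centre of the floor of a nest, 48 mm above the bench. The nest is 58 x 58 mm inside, its walls 3 mm thick, their top 31 mm above this floor. Its sides lie along the shaker's axes.
- nest1 (a point): Centre of the floor of a nest, 48 mm above the bench. The nest is 58 x 58 mm inside, its walls 3 mm thick, their top 31 mm above this floor. Its sides lie along the shaker's axes.
- nest2 (a point): Centre of the floor of a nest, 48 mm above the bench. The nest is 58 x 58 mm inside, its walls 3 mm thick, their top 31 mm above this floor. Its sides lie along the shaker's axes.
- nest3 (a point): Centre of the floor of a nest, 48 mm above the bench. The nest is 58 x 58 mm inside, its walls 3 mm thick, their top 31 mm above this floor. Its sides lie along the shaker's axes.
- plate: Square aluminium hold-down plate 150 x 150 x 5 mm, 0.3 to 0.4 kg, latched on the column at the start, axes along the shaker's (half a turn makes no difference). Origin: centre of its underside, z up. It stands on four rubber feet (diameter 10, 24 mm long) at (+-64, 0) and (0, +-66) mm. When latched its underside is 7 mm above the bottles' tops.
- handle (a point): On the handle's axis at the buttons' mid height, 27 mm above the plate's origin; plate axes; buttons are squeezed along y. Grey core 34 (x) x 30 (y) mm with a flat 40 x 40 mm cap, its top 58 mm above the plate's origin. Buttons on its +y and -y sides: 64 mm over both, 52 mm squeezed; button faces 30 mm (x), from 9 to 45 mm above the origin.
- button_l (a joint): Travel of the black button on the handle's +y side: 0 out, 0.006 m fully in; spring, 1.4 to 3.5 N. Its steel catch, 16 mm wide in x, reaches 15.5 mm below the plate's origin; its square tip points outward to 28 mm from the axis, 22 mm when fully in. Both fully in frees the plate; keep them squeezed to lower it into the socket, the tips do not ride over the edge.
- button_r (a joint): The same for the button at the handle's -y side.
- rubber_pad: Dark rubber pad on the bench, fixed, 200 x 200 x 3 mm, origin at the centre of its underside; where the plate is to stand meanwhile. It may lie on either side of the shaker.
- steel_sheet: Steel sheet on the bench, fixed, 220 x 200 x 3 mm, origin at the centre of its underside; the sample bottles stand on it.
- bottle0: Squat amber sample bottle, 80 mm high: body diameter 46 mm up to 50 mm, then a neck, and a black cap of diameter 34 mm from 58 to 80 mm; 0.11 to 0.23 kg. Origin: centre of its underside, z up. May be absent (3 or 4 are there).
- bottle1: Squat amber sample bottle, 80 mm high: body diameter 46 mm up to 50 mm, then a neck, and a black cap of diameter 34 mm from 58 to 80 mm; 0.11 to 0.23 kg. Origin: centre of its underside, z up. May be absent (3 or 4 are there).
- bottle2: Squat amber sample bottle, 80 mm high: body diameter 46 mm up to 50 mm, then a neck, and a black cap of diameter 34 mm from 58 to 80 mm; 0.11 to 0.23 kg. Origin: centre of its underside, z up. May be absent (3 or 4 are there).
- bottle3: Squat amber sample bottle, 80 mm high: body diameter 46 mm up to 50 mm, then a neck, and a black cap of diameter 34 mm from 58 to 80 mm; 0.11 to 0.23 kg. Origin: centre of its underside, z up. May be absent (3 or 4 are there).
- dish: Low white dish just beyond the steel sheet, diameter 56, height 14 mm; to be left alone.
- reagent: Tall amber reagent bottle, diameter 64, height 170 mm, behind the work area; to be left alone.
- beaker: Glass beaker, diameter 70, height 85 mm, behind the work area; to be left alone.
- spatula: Lab spatula, 190 mm long, lying flat behind the shaker; to be left alone.
- jar: Low white jar with a white lid, diameter 60, height 60 mm, near the robot; to be left alone.

How it is judged:
By the outcome, as a careful person would: the job done as asked, in the order asked, and still so for the second after the job is handed in, with the robot touching nothing.
Of bottle0, bottle1, bottle2, bottle3 only 3 to 4 are there at a start; the rules pass over those that are not, and their reading is None.
At some moment in a run one of bottle0, bottle1, bottle2, bottle3 may be knocked a few centimetres aside while the robot is not near it.
Once in a run the grip may slacken for a moment while it holds something.
It also fails if it takes over 192 s, if anything falls off the work surface, if the arm or the gripper's body presses on something with over 40 N, if the wrist force passes 120 N, or if a joint passes its speed limit or range.

## Working session

There is one attempt and no reset: what is moved stays moved. The work goes in short steps, Python scripts to look and compute and a tool call to move; the robot and the scene stay as the last step left them, time stands still between calls to the robot, and variables do not carry over. Pictures are saved under pics/ and viewed, at most 14 in all, crops included, and the job is handed in when it is done.

Besides the shell and the picture viewer there is one more tool, called after "Emit:" by a JSON object that holds its "name" and its "arguments". step_arm: Moves the arm, as the interface text tells. Its arguments: {"type":"object","properties":{"commands":{"type":"array","items":{"type":"object","properties":{"dx":{"type":"number"},"dy":{"type":"number"},"dz":{"type":"number"},"twist":{"type":"number"},"hand":{"type":"number"}}}},"squeeze":{"type":"number"}},"required":["commands"]}

```bash
mkdir -p pics; python3 - <<'E'
from workcell import *
import cv2
for n in("top","scene"):
    cv2.imwrite(f"pics/{n}0.png",camera(n)[:,:,::-1]); print(n,get_calibration(n))
print(get_calibration("wrist"),grasp_offset); s=state(); print(s)
E
```

```text
top {'fx': 539.6721030487696, 'fy': 539.6721030487696, 'cx': 279.27203679576627, 'cy': 215.08674952227074, 'origin': array([0.36533711, 0.02161776, 1.26080392]), 'attitude': array([[-1.59861212e-03, -9.85238151e-01,  1.71181863e-01],
       [-9.99998620e-01,  1.49779697e-03, -7.18085407e-04],
       [ 4.51089464e-04, -1.71182774e-01, -9.85239186e-01]])}
scene {'fx': 393.99067426484135, 'fy': 393.99067426484135, 'cx': 274.33902596953885, 'cy': 208.60739219992007, 'origin': array([0.8086847 , 0.4423645 , 0.84506199]), 'attitude': array([[-0.87361234,  0.39127576, -0.28931773],
       [ 0.48651738,  0.71464688, -0.50257405],
       [ 0.01011497, -0.579813  , -0.8146868 ]])}
{'fx': 325.19226210127806, 'fy': 325.19226210127806, 'cx': 281.57181743475337, 'cy': 209.7345869539176, 'mount': array([[-2.26659046e-04, -9.51419366e-01, -3.07897936e-01,
         7.87340474e-02],
       [ 9.99999111e-01, -6.20269725e-04,  1.18051387e-03,
         4.94605055e-04],
       [-1.31414352e-03, -3.07897395e-01,  9.51418660e-01,
        -6.99268920e-02],
       [ 0.00000000e+00,  0.00000000e+00,  0.0000000
[... 168 characters left out ...]
45994743e-01]), 'joint_velocities': array([-1.04662111e-03,  5.36645899e-04, -1.63448876e-03,  9.64955395e-05,
       -1.66034472e-03, -1.05322233e-03]), 'effort': array([ 2.00973482e-03, -4.34447980e+01, -2.46492237e+01, -1.79553313e-04,
        4.68808095e-03,  9.14959202e-06]), 'tcp_pos': array([ 0.13333628, -0.50751955,  0.30329023]), 'tcp_rot': array([[ 9.67208386e-01,  2.53984083e-01, -1.55002527e-04],
       [ 2.53984052e-01, -9.67207431e-01,  1.37375791e-03],
       [ 1.98993047e-04, -1.36807834e-03, -9.99999044e-01]]), 'force': array([ 0.42482375,  0.31929028, -0.38870827]), 'moment': array([0.06959575, 0.00412213, 0.03157466]), 'grasp_force': 0.0, 'grip_width': 0.08521269216112054}
```

View pics/top0.png

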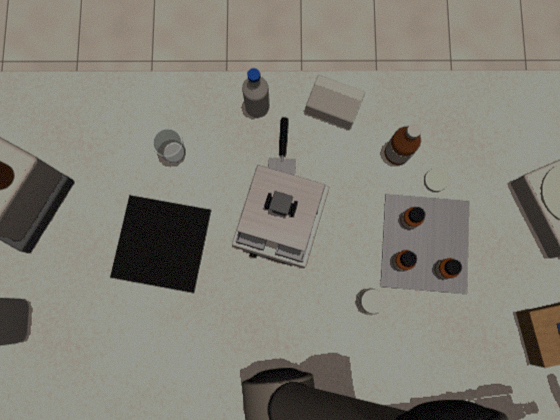

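View pics/scene0.png

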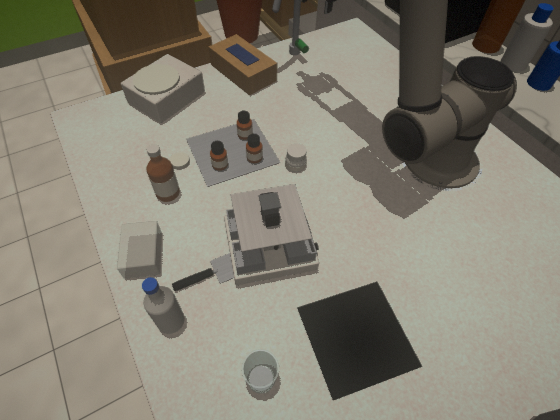

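Top view: pad around (160,243), shaker with plate around (282,213), handle cap at (283,204), and three bottle caps at (418,215), (407,258), (452,267). The dish is at (435,180) and the jar at (372,301).

```bash
cat > h.py <<'E'
import numpy as np, cv2
from workcell import *
def ray(name,u,v,s=None):
    c=get_calibration(name); u=np.asarray(u,float); v=np.asarray(v,float)
    if name!="wrist":
        d=np.stack([(u-c["cx"])/c["fx"],(v-c["cy"])/c["fy"],np.ones_like(u)],-1)
        return c["origin"],d@c["attitude"].T
    x,y=u-c["cx"],v-c["cy"]; r=np.hypot(x,y)+1e-9; t=r/c["fx"]
    d=np.stack([np.sin(t)*x/r,np.sin(t)*y/r,np.cos(t)],-1)
    R=s["tcp_rot"]; M=c["mount"]
    return s["tcp_pos"]+R@M[:3,3],d@(R@M[:3,:3]).T
def at(name,pts,z,s=None):
    p=np.atleast_2d(pts); o,d=ray(name,p[:,0],p[:,1],s)
    return o+d*((z-o[2])/d[:,2])[:,None]
def proj_wrist(P,s):
    c=get_calibration("wrist"); M=c["mount"]; R=s["tcp_rot"]
    q=(np.asarray(P)-s["tcp_pos"]-R@M[:3,3])@(R@M[:3,:3])
    t=np.arctan2(np.hypot(q[...,0],q[...,1]),q[...,2]); r=np.hypot(q[...,0],q[...,1])+1e-9
    return np.stack([c["cx"]+c["fx"]*t*q[...,0]/r,c["cy"]+c["fx"]*t*q[...,1]/r],-1)
def go(P,yaw,gz=None,s=None):
    """shift (mm) along tool axes and twist to take the TCP to P with tool y along yaw (mod pi)"""
    s=s or state(); R=s["tcp_rot"]
    d=R.T@(np.asarray(P)-s["tcp_pos"])*1000
    y=np.arctan2(R[1,1],R[0,1]); a=(y-yaw+np.pi/2)%np.pi-np.pi/2   # tool z down: +twist lowers yaw
    return np.round(d,1),round(float(a),3)
def snap(name,path):
    s=state(); im=camera(name)[:,:,::-1].copy(); cv2.imwrite(path,im); return s,im
E
python3 - <<'E'
from h import *
im=cv2.imread("pics/top0.png"); g=im.max(2)
m=(g<40).astype(np.uint8); m[:, 230:]=0; m[:,:100]=0; m[:180]=0
n,l,st,c=cv2.connectedComponentsWithStats(m); i=1+st[1:,4].argmax()
r=cv2.minAreaRect(np.argwhere(l==i)[:,::-1].astype(np.float32)); b=at("top",cv2.boxPoints(r),.003)
print("pad",b.mean(0),np.linalg.norm(b-np.roll(b,1,0),axis=1),np.degrees(np.arctan2(*(b[1]-b[0])[1::-1])))
m=((g<45)).astype(np.uint8); m[:,:385]=0;m[:,475:]=0; m[:195]=0;m[290:]=0
n,l,st,c=cv2.connectedComponentsWithStats(m)
for k in range(1,n):
    if st[k,4]>40: print(st[k],c[k],at("top",c[k],.08))
cv2.imwrite("pics/crop.png",cv2.resize(im[155:275,222:342],(600,600),interpolation=cv2.INTER_CUBIC))
E
```

```text
pad [0.51852706 0.30034923 0.003     ] [0.1985634  0.19789692 0.20391345 0.19670709] -7.93575406859486
[408 207  17  16 191] [416.18848168 214.56544503] [[ 0.57121067 -0.28339252  0.08      ]]
[400 251  16  16 195] [407.77948718 258.6       ] [[ 0.47333329 -0.26056257  0.08      ]]
[444 260  17  15 201] [452.41293532 266.94527363] [[ 0.45493379 -0.35730739  0.08      ]]
```

View pics/crop.png

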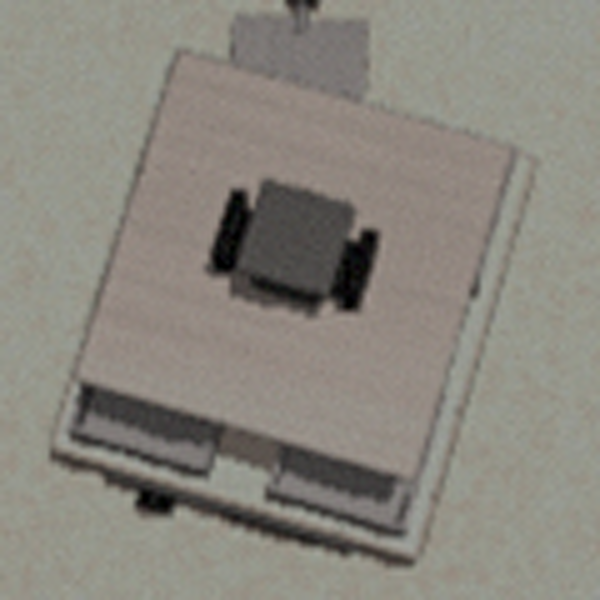

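The crop shows the plate corners at (180,50), (515,148), (412,478) and (82,382). The buttons are left and right of the cap, at (230,233) and (358,270), so the squeeze axis is tilted about 16°.

```bash
python3 - <<'E'
from h import *
c=np.array([(180,50),(515,148),(412,478),(82,382)])/5.+np.array([222,155])-.4
b=at("top",c,.1405); print(b, b.mean(0),np.linalg.norm(b-np.roll(b,1,0),axis=1))
for i,j in((0,1),(3,2),(3,0),(2,1)): print(np.degrees(np.arctan2(*(b[i]-b[j])[1::-1])))
cap=np.array([(265,180),(353,208),(327,283),(245,258)])/5.+np.array([222,155])-.4
k=at("top",cap,.1935); print(k.mean(0))
P=(b.mean(0)+k.mean(0))/2; yaw=np.arctan2(*(b[0]-b[1])[1::-1]); print(P,yaw)
print(go([P[0],P[1],.33],yaw))
E
```

```text
[[ 0.66980753  0.0670423   0.1405    ]
 [ 0.62655861 -0.07577426  0.1405    ]
 [ 0.48565366 -0.03060044  0.1405    ]
 [ 0.52626069  0.10736912  0.1405    ]] [0.57707012 0.01700918 0.1405    ] [0.14910382 0.14922144 0.14796918 0.14382118]
73.15219374549208
73.59985741653601
164.30827586638273
162.22426219085386
[0.57954363 0.017111   0.1935    ]
[0.57830688 0.01706009 0.167     ] 1.2767466359156396
(array([ 563.6, -394.4,  -26.1]), 0.551)
```

Emit:
{"name": "step_arm", "arguments": {"commands": [{"dx":280,"dy":-197,"dz":-26,"twist":0.27,"hand":1},{"dx":280,"dy":-197,"dz":-26,"twist":0.27},{"dx":280,"dy":-197,"dz":-26,"twist":0.27},{"dx":280,"dy":-197,"dz":-26,"twist":0.27},{"dx":280,"dy":-197,"dz":-26,"twist":0.27},{"dx":280,"dy":-197,"dz":-26,"twist":0.27},{"dx":280,"dy":-197,"dz":-26,"twist":0.27},{"dx":280,"dy":-197,"dz":-26,"twist":0.27}], "squeeze": 40}}

```text
$.commands[1]: bad value
```

```bash
python3 - <<'E'
from h import *
print(state()["tcp_pos"],state()["tcp_rot"].round(3).tolist(),go([.579,.017,.33],1.280))
E
```

```text
[ 0.13333628 -0.50751955  0.30329023] [[0.967, 0.254, -0.0], [0.254, -0.967, 0.001], [0.0, -0.001, -1.0]] (array([ 564.3, -394.2,  -26.1]), 0.548)
```

Every row needs every field.

Emit:
{"name": "step_arm", "arguments": {"commands": [{"dx":564,"dy":-394,"dz":-26,"twist":0.548,"hand":1},{"dx":564,"dy":-394,"dz":-26,"twist":0.548,"hand":1},{"dx":564,"dy":-394,"dz":-26,"twist":0.548,"hand":1},{"dx":564,"dy":-394,"dz":-26,"twist":0.548,"hand":1},{"dx":564,"dy":-394,"dz":-26,"twist":0.548,"hand":1},{"dx":564,"dy":-394,"dz":-26,"twist":0.548,"hand":1},{"dx":564,"dy":-394,"dz":-26,"twist":0.548,"hand":1},{"dx":564,"dy":-394,"dz":-26,"twist":0.548,"hand":1},{"dx":564,"dy":-394,"dz":-26,"twist":0.548,"hand":1},{"dx":564,"dy":-394,"dz":-26,"twist":0.548,"hand":1},{"dx":564,"dy":-394,"dz":-26,"twist":0.548,"hand":1},{"dx":564,"dy":-394,"dz":-26,"twist":0.548,"hand":1}], "squeeze": 40}}

```text
time: 1.3
tcp_pos: [0.5166, -0.0558, 0.326]
tcp_rot: [[0.958, -0.287, -0.0], [-0.287, -0.958, -0.0], [-0.0, 0.0, -1.0]]
force: [0.1, -0.4, 0.6]
grip_width: 0.085
grasp_force: 0.0
```

```bash
python3 - <<'E'
from h import *
print(state()["tcp_pos"],go([.579,.017,.33],1.280))
E
```

```text
[ 0.51664444 -0.05581221  0.32604749] (array([ 38.8, -87.6,  -4. ]), -0.0)
```

Emit:
{"name": "step_arm", "arguments": {"commands": [{"dx":39,"dy":-88,"dz":-4,"twist":0,"hand":1},{"dx":39,"dy":-88,"dz":-4,"twist":0,"hand":1},{"dx":39,"dy":-88,"dz":-4,"twist":0,"hand":1},{"dx":39,"dy":-88,"dz":-4,"twist":0,"hand":1},{"dx":39,"dy":-88,"dz":-4,"twist":0,"hand":1}]}}

```text
time: 1.8
tcp_pos: [0.5778, 0.0147, 0.3298]
tcp_rot: [[0.958, -0.288, -0.001], [-0.288, -0.958, -0.0], [-0.001, 0.001, -1.0]]
force: [0.2, -0.4, 0.9]
grip_width: 0.0852
grasp_force: 0.0
```

```bash
python3 - <<'E'
from h import *
s,im=snap("wrist","pics/w1.png"); print(s["tcp_pos"])
x=np.array([.958,-.287,0]);y=np.array([.287,.958,0]);c=np.array([.579,.017,.0])
P=[c+75*.001*(a*x+b*y)+[0,0,.1405] for a,b in((1,1),(1,-1),(-1,-1),(-1,1))]+[c+.02*(a*x+b*y)+[0,0,.1935] for a,b in((1,1),(1,-1),(-1,-1),(-1,1))]
q=proj_wrist(np.array(P),s); print(q.round(0))
for p in q: cv2.drawMarker(im,tuple(int(round(t)) for t in p),(0,0,255),0,12,1)
cv2.imwrite("pics/w1m.png",im)
E
```

```text
[0.57779533 0.01465366 0.32981167]
[[184. 115.]
 [370. 115.]
 [358. 280.]
 [198. 280.]
 [246. 198.]
 [307. 198.]
 [305. 253.]
 [248. 253.]]
```

View pics/w1m.png

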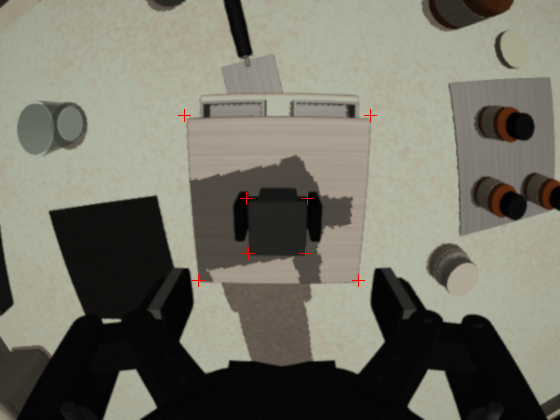

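The predicted marks agree to about 2 px: the plate corners are really at (188,119), (371,118) and (360,283). I'll correct by about 2 mm and descend.

Emit:
{"name": "step_arm", "arguments": {"commands": [{"dx":-2.4,"dy":1.3,"dz":40,"twist":0,"hand":1},{"dx":-2.4,"dy":1.3,"dz":60,"twist":0,"hand":1},{"dx":-2.4,"dy":1.3,"dz":70,"twist":0,"hand":1},{"dx":-2.4,"dy":1.3,"dz":70,"twist":0,"hand":1},{"dx":-2.4,"dy":1.3,"dz":70,"twist":0,"hand":1}]}}

```text
time: 2.35
tcp_pos: [0.5761, 0.0142, 0.2614]
tcp_rot: [[0.958, -0.288, 0.002], [-0.288, -0.958, -0.0], [0.002, -0.0, -1.0]]
force: [-0.8, 0.2, 0.1]
grip_width: 0.0855
grasp_force: 0.0
```

```bash
python3 - <<'E'
from h import *
print(state()["tcp_pos"],go([.5762,.0164,.222],1.280))
E
```

```text
[0.57607899 0.01415479 0.26141545] (array([-0.6, -2.2, 39.4]), -0.001)
```

Emit:
{"name": "step_arm", "arguments": {"commands": [{"dx":0,"dy":-2.2,"dz":20,"twist":0,"hand":1},{"dx":0,"dy":-2.2,"dz":39,"twist":0,"hand":1},{"dx":0,"dy":-2.2,"dz":39,"twist":0,"hand":1},{"dx":0,"dy":-2.2,"dz":39,"twist":0,"hand":1},{"dx":0,"dy":-2.2,"dz":39,"twist":0,"hand":0.5},{"dx":0,"dy":-2.2,"dz":39,"twist":0,"hand":0.5},{"dx":0,"dy":-2.2,"dz":39,"twist":0,"hand":0.5},{"dx":0,"dy":-2.2,"dz":39,"twist":0,"hand":0.5},{"dx":0,"dy":-2.2,"dz":39,"twist":0,"hand":0.5},{"dx":0,"dy":-2.2,"dz":39,"twist":0,"hand":0.5},{"dx":0,"dy":-2.2,"dz":39,"twist":0,"hand":0.5}]}}

```text
time: 3.45
tcp_pos: [0.5772, 0.0169, 0.2232]
tcp_rot: [[0.958, -0.287, 0.004], [-0.287, -0.958, -0.0], [0.004, -0.001, -1.0]]
force: [-0.6, 1.3, 7.0]
grip_width: 0.0487
grasp_force: 44.9
```

Emit:
{"name": "step_arm", "arguments": {"commands": [{"dx":0,"dy":0,"dz":0,"twist":0,"hand":0.3},{"dx":0,"dy":0,"dz":0,"twist":0,"hand":0.3},{"dx":0,"dy":0,"dz":-6,"twist":0,"hand":0.3},{"dx":0,"dy":0,"dz":-12,"twist":0,"hand":0.3},{"dx":0,"dy":0,"dz":-18,"twist":0,"hand":0.3},{"dx":0,"dy":0,"dz":-24,"twist":0,"hand":0.3},{"dx":0,"dy":0,"dz":-30,"twist":0,"hand":0.3},{"dx":0,"dy":0,"dz":-36,"twist":0,"hand":0.3},{"dx":0,"dy":0,"dz":-36,"twist":0,"hand":0.3}], "squeeze": 70}}

```text
time: 4.35
tcp_pos: [0.5766, 0.0168, 0.2581]
tcp_rot: [[0.958, -0.287, 0.001], [-0.287, -0.958, -0.0], [0.001, -0.0, -1.0]]
force: [0.5, -0.4, -3.5]
grip_width: 0.0467
grasp_force: 72.2
```

```bash
python3 - <<'E'
from h import *
s,im=snap("wrist","pics/w2.png"); print(s["tcp_pos"],s["force"],s["grip_width"])
t,im2=snap("scene","pics/s2.png")
cv2.imwrite("pics/m2.png",np.hstack([im[60:340,130:430],cv2.resize(im2[130:320,180:360],None,fx=280/190,fy=280/190)]))
pa=np.array([.5185,.3003,.3]); print(go(pa,1.28))
E
```

```text
[0.5766468  0.01681025 0.25809265] [ 0.53214738 -0.3635696  -3.45308812] 0.04666528021815817
(array([-136.7, -254.9,  -42.8]), -0.0)
```

View pics/m2.png

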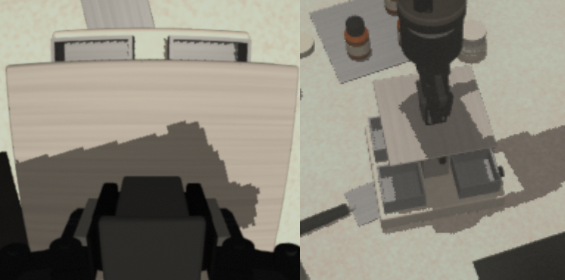

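The plate is off, at 3.5 N. I'll carry it to the pad.

Emit:
{"name": "step_arm", "arguments": {"commands": [{"dx":-10,"dy":-15,"dz":-15,"twist":0,"hand":0.3},{"dx":-22,"dy":-40,"dz":-15,"twist":0,"hand":0.3},{"dx":-35,"dy":-65,"dz":-15,"twist":0,"hand":0.3},{"dx":-48,"dy":-90,"dz":-15,"twist":0,"hand":0.3},{"dx":-62,"dy":-115,"dz":-15,"twist":0,"hand":0.3},{"dx":-75,"dy":-140,"dz":-15,"twist":0,"hand":0.3},{"dx":-88,"dy":-165,"dz":-15,"twist":0,"hand":0.3},{"dx":-102,"dy":-190,"dz":-15,"twist":0,"hand":0.3},{"dx":-115,"dy":-215,"dz":-15,"twist":0,"hand":0.3},{"dx":-128,"dy":-240,"dz":-15,"twist":0,"hand":0.3},{"dx":-137,"dy":-255,"dz":-15,"twist":0,"hand":0.3},{"dx":-137,"dy":-255,"dz":-15,"twist":0,"hand":0.3}]}}

```text
time: 5.65
tcp_pos: [0.5171, 0.3029, 0.2724]
tcp_rot: [[0.959, -0.284, -0.0], [-0.284, -0.959, 0.001], [-0.0, -0.0, -1.0]]
force: [-1.1, -0.6, -4.3]
grip_width: 0.0466
grasp_force: 73.4
```

Emit:
{"name": "step_arm", "arguments": {"commands": [{"dx":0,"dy":0,"dz":0,"twist":0,"hand":0.3},{"dx":0,"dy":0,"dz":20,"twist":0,"hand":0.3},{"dx":0,"dy":0,"dz":45,"twist":0,"hand":0.3},{"dx":0,"dy":0,"dz":70,"twist":0,"hand":0.3},{"dx":0,"dy":0,"dz":95,"twist":0,"hand":0.3},{"dx":0,"dy":0,"dz":115,"twist":0,"hand":0.3},{"dx":0,"dy":0,"dz":130,"twist":0,"hand":0.3},{"dx":0,"dy":0,"dz":140,"twist":0,"hand":0.3},{"dx":0,"dy":0,"dz":140,"twist":0,"hand":0.3}]}}

```text
time: 6.55
tcp_pos: [0.5181, 0.2993, 0.131]
tcp_rot: [[0.958, -0.288, -0.002], [-0.288, -0.958, -0.001], [-0.002, 0.002, -1.0]]
force: [0.3, -0.2, -2.7]
grip_width: 0.0463
grasp_force: 76.8
```

Emit:
{"name": "step_arm", "arguments": {"commands": [{"dx":0,"dy":0,"dz":5,"twist":0,"hand":0.3},{"dx":0,"dy":0,"dz":9,"twist":0,"hand":0.3},{"dx":0,"dy":0,"dz":12,"twist":0,"hand":0.3},{"dx":0,"dy":0,"dz":14,"twist":0,"hand":0.3},{"dx":0,"dy":0,"dz":14,"twist":0,"hand":0.3},{"dx":0,"dy":0,"dz":14,"twist":0,"hand":0.3}]}}

```text
time: 7.15
tcp_pos: [0.5184, 0.3005, 0.1183]
tcp_rot: [[0.958, -0.287, 0.0], [-0.287, -0.958, -0.0], [0.0, -0.0, -1.0]]
force: [0.4, -0.8, -3.3]
grip_width: 0.0465
grasp_force: 76.8
```

Emit:
{"name": "step_arm", "arguments": {"commands": [{"dx":0,"dy":0,"dz":2,"twist":0,"hand":0.3},{"dx":0,"dy":0,"dz":4,"twist":0,"hand":0.3},{"dx":0,"dy":0,"dz":4,"twist":0,"hand":0.3},{"dx":0,"dy":0,"dz":4,"twist":0,"hand":0.3}]}}

```text
time: 7.55
tcp_pos: [0.5185, 0.3007, 0.1164]
tcp_rot: [[0.958, -0.287, 0.002], [-0.287, -0.958, 0.001], [0.002, -0.001, -1.0]]
force: [-4.9, -2.0, 11.5]
grip_width: 0.0465
grasp_force: 80.2
```

Emit:
{"name": "step_arm", "arguments": {"commands": [{"dx":0,"dy":0,"dz":0,"twist":0,"hand":1},{"dx":0,"dy":0,"dz":0,"twist":0,"hand":1},{"dx":0,"dy":0,"dz":0,"twist":0,"hand":1},{"dx":0,"dy":0,"dz":0,"twist":0,"hand":1},{"dx":0,"dy":0,"dz":0,"twist":0,"hand":1},{"dx":0,"dy":0,"dz":-20,"twist":0,"hand":1},{"dx":0,"dy":0,"dz":-60,"twist":0,"hand":1},{"dx":0,"dy":0,"dz":-110,"twist":0,"hand":1},{"dx":0,"dy":0,"dz":-160,"twist":0,"hand":1},{"dx":0,"dy":0,"dz":-180,"twist":0,"hand":1},{"dx":0,"dy":0,"dz":-180,"twist":0,"hand":1}], "squeeze": 35}}

```text
time: 8.65
tcp_pos: [0.5194, 0.3009, 0.2985]
tcp_rot: [[0.958, -0.287, 0.008], [-0.287, -0.958, 0.003], [0.006, -0.005, -1.0]]
force: [0.3, 0.4, -0.7]
grip_width: 0.0852
grasp_force: 0.0
```

```bash
cat > bots.py <<'E'
from h import *
def caps(path):
    s,im=snap("top",path); m=(im.max(2)<45).astype(np.uint8); m[:,:360]=0;m[:,490:]=0; m[:170]=0;m[310:]=0
    n,l,st,c=cv2.connectedComponentsWithStats(m)
    return [(st[k].tolist(),at("top",c[k],.08)[0].round(4).tolist()) for k in range(1,n) if st[k,4]>40]
E
python3 - <<'E'
from h import *; from bots import caps
print(state()["tcp_pos"],state()["force"]); print(*caps("pics/top1.png"),sep="\n")
print(go([.573,-.282,.30],1.28),go([.5762,.0164,.3],1.28))
x=np.array([.958,-.287]);y=np.array([.287,.958])
for a in(1,-1):
  for b in(1,-1): print(a,b,np.array([.5762,.0164])+.058*a*x+.046*b*y)
E
```

```text
[0.5194036  0.30094762 0.29846106] [ 0.33814473  0.38504138 -0.73923306]
([408, 207, 17, 16, 191], [0.5714, -0.2833, 0.08])
([400, 251, 16, 16, 196], [0.4733, -0.2605, 0.08])
([444, 260, 17, 15, 200], [0.4551, -0.3573, 0.08])
(array([219.4, 542.4,  -4.9]), -0.0) (array([136.7, 255.7,  -4.6]), -0.0)
1 1 [0.644966 0.043822]
1 -1 [ 0.618562 -0.044314]
-1 1 [0.533838 0.077114]
-1 -1 [ 0.507434 -0.011022]
```

Emit:
{"name": "step_arm", "arguments": {"commands": [{"dx":175,"dy":540,"dz":-5,"twist":0,"hand":0.75},{"dx":175,"dy":540,"dz":-5,"twist":0,"hand":0.75},{"dx":175,"dy":540,"dz":-5,"twist":0,"hand":0.75},{"dx":175,"dy":540,"dz":-5,"twist":0,"hand":0.75},{"dx":175,"dy":540,"dz":-5,"twist":0,"hand":0.75},{"dx":175,"dy":540,"dz":-5,"twist":0,"hand":0.75},{"dx":175,"dy":540,"dz":-5,"twist":0,"hand":0.75},{"dx":175,"dy":540,"dz":-5,"twist":0,"hand":0.75},{"dx":175,"dy":540,"dz":-5,"twist":0,"hand":0.75},{"dx":175,"dy":540,"dz":-5,"twist":0,"hand":0.75},{"dx":175,"dy":540,"dz":-5,"twist":0,"hand":0.75},{"dx":175,"dy":540,"dz":-5,"twist":0,"hand":0.75}]}}

```text
time: 9.9
tcp_pos: [0.5298, -0.2713, 0.2965]
tcp_rot: [[0.957, -0.291, -0.003], [-0.291, -0.957, 0.001], [-0.003, 0.0, -1.0]]
force: [-0.0, -0.7, -0.2]
grip_width: 0.0641
grasp_force: 0.0
```

Emit:
{"name": "step_arm", "arguments": {"commands": [{"dx":0,"dy":0,"dz":0,"twist":0,"hand":0.75},{"dx":0,"dy":0,"dz":0,"twist":0,"hand":0.75},{"dx":0,"dy":0,"dz":0,"twist":0,"hand":0.75}]}}

```text
time: 10.2
tcp_pos: [0.531, -0.2653, 0.2986]
tcp_rot: [[0.958, -0.285, -0.001], [-0.285, -0.958, 0.001], [-0.001, -0.001, -1.0]]
force: [0.1, 0.1, 0.1]
grip_width: 0.0638
grasp_force: 0.0
```

```bash
python3 - <<'E'
from h import *
s,im=snap("wrist","pics/w3.png"); print(s["tcp_pos"],s["tcp_rot"].round(3).tolist())
E
```

```text
[ 0.53099984 -0.26526845  0.29862935] [[0.958, -0.285, -0.001], [-0.285, -0.958, 0.001], [-0.001, -0.001, -1.0]]
```

View pics/w3.png

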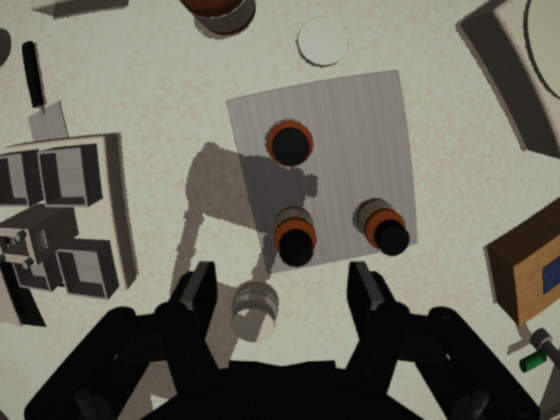

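Wrist view: cap tops are at (292,146), (296,246) and (393,237), with the jar lid near (254,320) and the dish at (322,42).

```bash
python3 - <<'E'
from h import *
s=state(); p=at("wrist",[(292,146),(296,246),(393,237)],.083,s); print(p.round(4)); print("jar",at("wrist",[(254,320)],.06,s),at("top",[(372,301)],.06))
for q in p: print(go([*q[:2],.131],1.28,s=s))
E
```

```text
[[ 0.5719 -0.2877  0.083 ]
 [ 0.4788 -0.2649  0.083 ]
 [ 0.4591 -0.36    0.083 ]]
jar [[ 0.38954771 -0.19005743  0.06      ]] [[ 0.38201569 -0.18274657  0.06      ]]
(array([ 45.6,  10. , 167.9]), 0.002)
(array([-50.1,  14.7, 168. ]), 0.002)
(array([-41.8, 111.4, 167.9]), 0.002)
```

Emit:
{"name": "step_arm", "arguments": {"commands": [{"dx":45,"dy":10,"dz":20,"twist":0,"hand":0.75},{"dx":45,"dy":10,"dz":60,"twist":0,"hand":0.75},{"dx":45,"dy":10,"dz":100,"twist":0,"hand":0.75},{"dx":45,"dy":10,"dz":130,"twist":0,"hand":0.75},{"dx":45,"dy":10,"dz":130,"twist":0,"hand":0.75},{"dx":45,"dy":10,"dz":130,"twist":0,"hand":0.75}]}}

```text
time: 10.85
tcp_pos: [0.5717, -0.2887, 0.1701]
tcp_rot: [[0.958, -0.286, 0.0], [-0.286, -0.958, -0.0], [0.0, 0.0, -1.0]]
force: [0.0, -0.4, 0.4]
grip_width: 0.0643
grasp_force: 0.0
```

```bash
python3 - <<'E'
from h import *
s=state(); print(go([.5719,-.2877,.131],1.28),s["tcp_rot"][:,2])
s,im=snap("wrist","pics/w4.png");cv2.imwrite("pics/w4c.png",im[150:420,130:430])
E
```

```text
(array([-0.1, -1. , 39.1]), 0.001) [ 3.03129458e-04 -1.92136115e-04 -9.99999936e-01]
```

View pics/w4c.png

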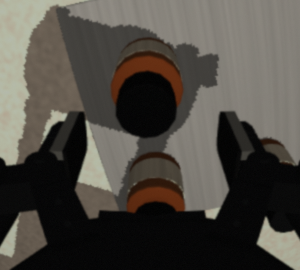

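```bash
python3 - <<'E'
from h import *
s=state(); p=at("wrist",[(276,255)],.083,s)[0]; print(p,go([*p[:2],.131],1.28)); print(proj_wrist(np.array([.5719,-.2877,.083]),s))
E
```

```text
[ 0.57524061 -0.28783292  0.083     ] (array([ 2.4, -2.3, 40.3]), 0.001)
[277.56664251 260.35353194]
```

Emit:
{"name": "step_arm", "arguments": {"commands": [{"dx":2,"dy":-1.5,"dz":20,"twist":0,"hand":0.75},{"dx":2,"dy":-1.5,"dz":39,"twist":0,"hand":0.75},{"dx":2,"dy":-1.5,"dz":39,"twist":0,"hand":0.75},{"dx":2,"dy":-1.5,"dz":39,"twist":0,"hand":0.2},{"dx":2,"dy":-1.5,"dz":39,"twist":0,"hand":0.2},{"dx":2,"dy":-1.5,"dz":39,"twist":0,"hand":0.2},{"dx":2,"dy":-1.5,"dz":39,"twist":0,"hand":0.2},{"dx":2,"dy":-1.5,"dz":39,"twist":0,"hand":0.2},{"dx":2,"dy":-1.5,"dz":39,"twist":0,"hand":0.2},{"dx":2,"dy":-1.5,"dz":39,"twist":0,"hand":0.2}], "squeeze": 45}}

```text
time: 11.9
tcp_pos: [0.5745, -0.289, 0.1326]
tcp_rot: [[0.958, -0.287, 0.004], [-0.287, -0.958, -0.002], [0.004, 0.001, -1.0]]
force: [1.3, 1.9, 6.6]
grip_width: 0.0329
grasp_force: 44.2
```

Emit:
{"name": "step_arm", "arguments": {"commands": [{"dx":0,"dy":0,"dz":-10,"twist":0,"hand":0.2},{"dx":0,"dy":0,"dz":-40,"twist":0,"hand":0.2},{"dx":0,"dy":0,"dz":-70,"twist":0,"hand":0.2},{"dx":0,"dy":0,"dz":-100,"twist":0,"hand":0.2},{"dx":0,"dy":0,"dz":-130,"twist":0,"hand":0.2},{"dx":0,"dy":0,"dz":-150,"twist":0,"hand":0.2},{"dx":0,"dy":0,"dz":-150,"twist":0,"hand":0.2},{"dx":0,"dy":0,"dz":-150,"twist":0,"hand":0.2}]}}

```text
time: 12.7
tcp_pos: [0.5732, -0.2886, 0.28]
tcp_rot: [[0.958, -0.287, -0.0], [-0.287, -0.958, -0.0], [-0.0, 0.0, -1.0]]
force: [-0.8, 0.8, -2.2]
grip_width: 0.0325
grasp_force: 45.0
```

```bash
python3 - <<'E'
from h import *
for p in [(.645,.0438),(.6186,-.0443),(.5338,.0771),(.5074,-.011)]: print(p,go([*p,.28],1.28))
E
```

```text
(0.645, 0.0438) (array([ -26.7, -339. ,   -0. ]), -0.0)
(0.6186, -0.0443) (array([ -26.7, -247.1,   -0. ]), -0.0)
(0.5338, 0.0771) (array([-142.8, -339. ,    0. ]), -0.0)
(0.5074, -0.011) (array([-142.8, -247. ,    0. ]), -0.0)
```

Bottle lifted (2.2 N). I'll carry it to the far +y nest.

Emit:
{"name": "step_arm", "arguments": {"commands": [{"dx":-3,"dy":-30,"dz":-5,"twist":0,"hand":0.2},{"dx":-6,"dy":-65,"dz":-5,"twist":0,"hand":0.2},{"dx":-8,"dy":-100,"dz":-5,"twist":0,"hand":0.2},{"dx":-11,"dy":-135,"dz":-5,"twist":0,"hand":0.2},{"dx":-14,"dy":-170,"dz":-5,"twist":0,"hand":0.2},{"dx":-17,"dy":-205,"dz":-5,"twist":0,"hand":0.2},{"dx":-20,"dy":-240,"dz":-5,"twist":0,"hand":0.2},{"dx":-22,"dy":-275,"dz":-5,"twist":0,"hand":0.2},{"dx":-25,"dy":-310,"dz":-5,"twist":0,"hand":0.2},{"dx":-26.5,"dy":-339,"dz":-5,"twist":0,"hand":0.2},{"dx":-26.5,"dy":-339,"dz":-5,"twist":0,"hand":0.2},{"dx":-26.5,"dy":-339,"dz":-5,"twist":0,"hand":0.2}]}}

```text
time: 13.9
tcp_pos: [0.6449, 0.0441, 0.2832]
tcp_rot: [[0.958, -0.286, -0.003], [-0.286, -0.958, -0.0], [-0.003, 0.001, -1.0]]
force: [-0.2, -0.6, -1.5]
grip_width: 0.0322
grasp_force: 45.1
```

```bash
python3 - <<'E'
from h import *
s=state();print(go([.645,.0438,.2],1.28),s["grip_width"],s["force"])
s,im=snap("wrist","pics/w5.png"); t,im2=snap("top","pics/t5.png")
cv2.imwrite("pics/m5.png",np.hstack([im[140:420,130:430],cv2.resize(im2[150:290,215:355],(280,280),interpolation=cv2.INTER_CUBIC)]))
E
```

```text
(array([ 0.4,  0.2, 83.2]), 0.001) 0.032222327305802934 [-0.21426951 -0.64146421 -1.46256369]
```

View pics/m5.png

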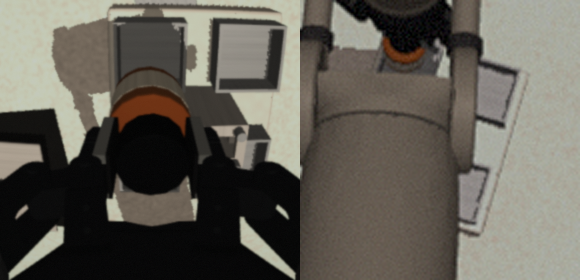

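The bottle is lined up with the nest: both are centred at crop x≈151. I'll lower it.

Emit:
{"name": "step_arm", "arguments": {"commands": [{"dx":0,"dy":0,"dz":20,"twist":0,"hand":0.2},{"dx":0,"dy":0,"dz":40,"twist":0,"hand":0.2},{"dx":0,"dy":0,"dz":60,"twist":0,"hand":0.2},{"dx":0,"dy":0,"dz":80,"twist":0,"hand":0.2},{"dx":0,"dy":0,"dz":92,"twist":0,"hand":0.2},{"dx":0,"dy":0,"dz":100,"twist":0,"hand":0.2},{"dx":0,"dy":0,"dz":104,"twist":0,"hand":0.2},{"dx":0,"dy":0,"dz":105,"twist":0,"hand":0.2},{"dx":0,"dy":0,"dz":105,"twist":0,"hand":0.2}]}}

```text
time: 14.9
tcp_pos: [0.6458, 0.0435, 0.1809]
tcp_rot: [[0.958, -0.287, 0.001], [-0.287, -0.958, -0.0], [0.001, -0.0, -1.0]]
force: [0.7, 0.3, -0.9]
grip_width: 0.0329
grasp_force: 45.1
```

Emit:
{"name": "step_arm", "arguments": {"commands": [{"dx":0,"dy":0,"dz":2,"twist":0,"hand":0.2},{"dx":0,"dy":0,"dz":3,"twist":0,"hand":0.2},{"dx":0,"dy":0,"dz":3,"twist":0,"hand":0.2}]}}

```text
time: 15.2
tcp_pos: [0.6457, 0.0437, 0.1777]
tcp_rot: [[0.958, -0.287, 0.001], [-0.287, -0.958, -0.0], [0.001, -0.0, -1.0]]
force: [0.6, -0.1, 0.0]
grip_width: 0.0325
grasp_force: 45.4
```

Emit:
{"name": "step_arm", "arguments": {"commands": [{"dx":0,"dy":0,"dz":0,"twist":0,"hand":0.65},{"dx":0,"dy":0,"dz":0,"twist":0,"hand":0.65},{"dx":0,"dy":0,"dz":0,"twist":0,"hand":0.65},{"dx":0,"dy":0,"dz":0,"twist":0,"hand":0.65},{"dx":0,"dy":0,"dz":-15,"twist":0,"hand":0.65},{"dx":0,"dy":0,"dz":-50,"twist":0,"hand":0.65},{"dx":0,"dy":0,"dz":-90,"twist":0,"hand":0.65},{"dx":0,"dy":0,"dz":-120,"twist":0,"hand":0.65},{"dx":-40,"dy":48,"dz":-122,"twist":0,"hand":0.75},{"dx":-80,"dy":90,"dz":-122,"twist":0,"hand":0.75},{"dx":-80,"dy":130,"dz":-122,"twist":0,"hand":0.75},{"dx":-80,"dy":130,"dz":-122,"twist":0,"hand":0.75}]}}

```text
time: 16.4
tcp_pos: [0.529, -0.0609, 0.2999]
tcp_rot: [[0.957, -0.29, -0.0], [-0.29, -0.957, -0.002], [-0.0, 0.002, -1.0]]
force: [-0.1, 0.4, 0.7]
grip_width: 0.0641
grasp_force: 0.0
```

```bash
python3 - <<'E'
from h import *; from bots import caps
print(*caps("pics/top6.png"),sep="\n"); print(go([.4788,-.2649,.2],1.28)); print(state()["tcp_pos"])
s,im=snap("wrist","pics/w6.png")
E
```

```text
([365, 170, 14, 48, 75], [0.6185, -0.1873, 0.08])
([380, 177, 13, 42, 137], [0.6077, -0.2213, 0.08])
([360, 219, 19, 15, 157], [0.548, -0.1782, 0.08])
([400, 251, 16, 16, 191], [0.4733, -0.2604, 0.08])
([360, 253, 13, 12, 105], [0.4749, -0.1686, 0.08])
([444, 260, 17, 15, 198], [0.4551, -0.3573, 0.08])
(array([ 10.4, 210.5, 100.1]), -0.004)
[ 0.52996313 -0.06034665  0.29989046]
```

View pics/w6.png

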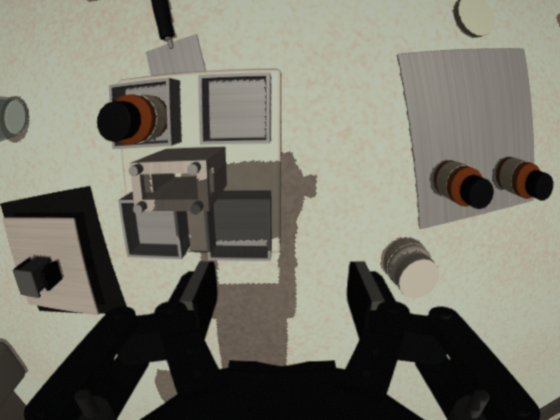

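The bottle stands in its nest at (120,122), the plate stands on the pad, and the other two bottles haven't moved. Next bottle.

Emit:
{"name": "step_arm", "arguments": {"commands": [{"dx":12,"dy":50,"dz":0,"twist":0,"hand":0.75},{"dx":12,"dy":98,"dz":0,"twist":0,"hand":0.75},{"dx":12,"dy":146,"dz":0,"twist":0,"hand":0.75},{"dx":12,"dy":190,"dz":0,"twist":0,"hand":0.75},{"dx":12,"dy":211,"dz":20,"twist":0,"hand":0.75},{"dx":12,"dy":211,"dz":60,"twist":0,"hand":0.75},{"dx":12,"dy":211,"dz":100,"twist":0,"hand":0.75},{"dx":12,"dy":211,"dz":125,"twist":0,"hand":0.75},{"dx":12,"dy":211,"dz":125,"twist":0,"hand":0.75},{"dx":12,"dy":211,"dz":125,"twist":0,"hand":0.75}]}}

```text
time: 17.5
tcp_pos: [0.4835, -0.2632, 0.1745]
tcp_rot: [[0.958, -0.286, 0.0], [-0.286, -0.958, -0.0], [0.0, -0.0, -1.0]]
force: [0.1, 0.0, 0.7]
grip_width: 0.0641
grasp_force: 0.0
```

```bash
cat > near.py <<'E'
from h import *
def near(path):
    s,im=snap("wrist",path); m=(im.max(2)<38).astype(np.uint8)[180:330,225:335]
    hsv=cv2.cvtColor(im,cv2.COLOR_BGR2HSV)
    cv2.imwrite(path[:-4]+"c.png",cv2.resize(im[150:420,130:430],(600,540))); print(s["tcp_pos"]); return s
E
python3 - <<'E'
from near import *
s=near("pics/w7.png"); print(go([.481,-.265,.135],1.28))
E
```

```text
[ 0.48354209 -0.26315876  0.17451457]
(array([-2.3,  2.2, 40.4]), 0.001)
```

View pics/w7c.png

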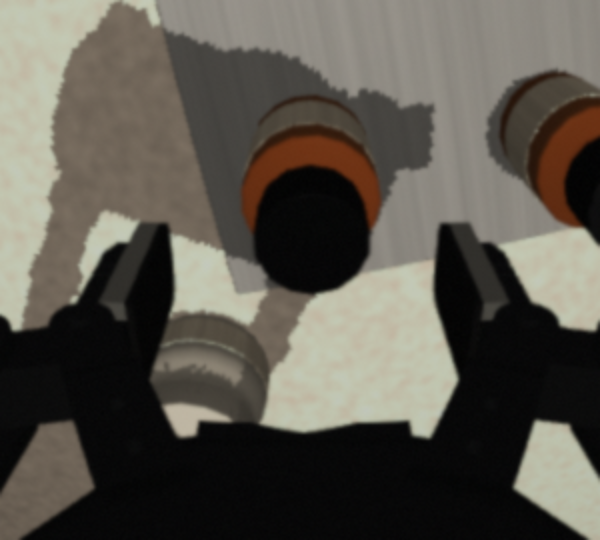

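```bash
python3 - <<'E'
from h import *
s=state(); p=at("wrist",[(286,268)],.083,s)[0]; print(p,go([*p[:2],.135],1.28))
E
```

```text
[ 0.47549697 -0.26438713  0.083     ] (array([-7.8,  3.2, 40.4]), 0.001)
```

Emit:
{"name": "step_arm", "arguments": {"commands": [{"dx":-6,"dy":3,"dz":15,"twist":0,"hand":0.75},{"dx":-6,"dy":3,"dz":39,"twist":0,"hand":0.75},{"dx":-6,"dy":3,"dz":39,"twist":0,"hand":0.75},{"dx":-6,"dy":3,"dz":39,"twist":0,"hand":0.2},{"dx":-6,"dy":3,"dz":39,"twist":0,"hand":0.2},{"dx":-6,"dy":3,"dz":39,"twist":0,"hand":0.2},{"dx":-6,"dy":3,"dz":39,"twist":0,"hand":0.2},{"dx":-6,"dy":3,"dz":39,"twist":0,"hand":0.2},{"dx":-6,"dy":3,"dz":39,"twist":0,"hand":0.2},{"dx":-6,"dy":3,"dz":39,"twist":0,"hand":0.2}]}}

```text
time: 18.55
tcp_pos: [0.4768, -0.265, 0.1372]
tcp_rot: [[0.958, -0.287, 0.003], [-0.287, -0.958, -0.002], [0.004, 0.001, -1.0]]
force: [-0.1, 2.3, 6.9]
grip_width: 0.0323
grasp_force: 44.4
```

Emit:
{"name": "step_arm", "arguments": {"commands": [{"dx":0,"dy":0,"dz":-10,"twist":0,"hand":0.2},{"dx":0,"dy":0,"dz":-40,"twist":0,"hand":0.2},{"dx":0,"dy":0,"dz":-70,"twist":0,"hand":0.2},{"dx":0,"dy":0,"dz":-100,"twist":0,"hand":0.2},{"dx":0,"dy":0,"dz":-130,"twist":0,"hand":0.2},{"dx":0,"dy":0,"dz":-150,"twist":0,"hand":0.2},{"dx":0,"dy":0,"dz":-150,"twist":0,"hand":0.2},{"dx":0,"dy":0,"dz":-150,"twist":0,"hand":0.2}]}}

```text
time: 19.35
tcp_pos: [0.4755, -0.2644, 0.2852]
tcp_rot: [[0.958, -0.287, 0.0], [-0.287, -0.958, -0.0], [0.0, 0.0, -1.0]]
force: [0.0, 0.8, -2.3]
grip_width: 0.0324
grasp_force: 45.0
```

```bash
python3 - <<'E'
from h import *
for p in [(.645,.0438),(.6186,-.0443),(.5338,.0771),(.5074,-.011)]: print(p,go([*p,.285],1.28))
E
```

```text
(0.645, 0.0438) (array([ 7.380e+01, -3.439e+02,  1.000e-01]), -0.0)
(0.6186, -0.0443) (array([ 7.38e+01, -2.52e+02,  2.00e-01]), -0.0)
(0.5338, 0.0771) (array([-4.220e+01, -3.439e+02,  1.000e-01]), -0.0)
(0.5074, -0.011) (array([-4.220e+01, -2.519e+02,  1.000e-01]), -0.0)
```

Emit:
{"name": "step_arm", "arguments": {"commands": [{"dx":8,"dy":-30,"dz":0,"twist":0,"hand":0.2},{"dx":18,"dy":-65,"dz":0,"twist":0,"hand":0.2},{"dx":28,"dy":-100,"dz":0,"twist":0,"hand":0.2},{"dx":38,"dy":-135,"dz":0,"twist":0,"hand":0.2},{"dx":48,"dy":-170,"dz":0,"twist":0,"hand":0.2},{"dx":58,"dy":-205,"dz":0,"twist":0,"hand":0.2},{"dx":69,"dy":-235,"dz":0,"twist":0,"hand":0.2},{"dx":73.5,"dy":-252,"dz":0,"twist":0,"hand":0.2},{"dx":73.5,"dy":-252,"dz":0,"twist":0,"hand":0.2},{"dx":73.5,"dy":-252,"dz":0,"twist":0,"hand":0.2},{"dx":73.5,"dy":-252,"dz":15,"twist":0,"hand":0.2},{"dx":73.5,"dy":-252,"dz":30,"twist":0,"hand":0.2}]}}

```text
time: 20.55
tcp_pos: [0.6179, -0.046, 0.2551]
tcp_rot: [[0.957, -0.289, 0.0], [-0.289, -0.957, -0.001], [0.001, 0.001, -1.0]]
force: [0.1, 0.3, -1.2]
grip_width: 0.0326
grasp_force: 45.1
```

```bash
python3 - <<'E'
from near import *
s=near("pics/w8.png"); print(go([.6186,-.0443,.182],1.28),s["force"],s["grip_width"])
E
```

```text
[ 0.61792797 -0.04603215  0.25510908]
(array([ 1.6, -2.1, 69.9]), -0.002) [ 0.09511584  0.32315571 -1.17293769] 0.032625150216585255
```

View pics/w8c.png

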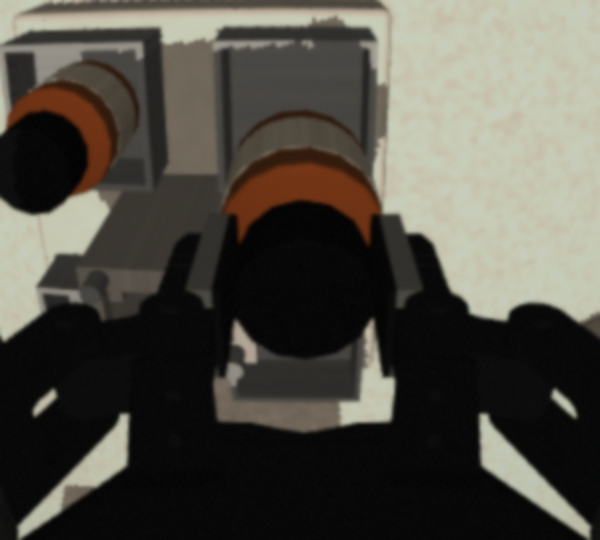

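The bottle is centred over the nest. I'll lower it.

Emit:
{"name": "step_arm", "arguments": {"commands": [{"dx":1,"dy":-1,"dz":15,"twist":0,"hand":0.2},{"dx":1,"dy":-1,"dz":30,"twist":0,"hand":0.2},{"dx":1,"dy":-1,"dz":45,"twist":0,"hand":0.2},{"dx":1,"dy":-1,"dz":57,"twist":0,"hand":0.2},{"dx":1,"dy":-1,"dz":65,"twist":0,"hand":0.2},{"dx":1,"dy":-1,"dz":69,"twist":0,"hand":0.2},{"dx":1,"dy":-1,"dz":70,"twist":0,"hand":0.2},{"dx":1,"dy":-1,"dz":70,"twist":0,"hand":0.2},{"dx":1,"dy":-1,"dz":70,"twist":0,"hand":0.2}]}}

```text
time: 21.5
tcp_pos: [0.6201, -0.0437, 0.1859]
tcp_rot: [[0.958, -0.287, 0.001], [-0.287, -0.958, -0.0], [0.001, -0.0, -1.0]]
force: [0.1, 0.3, -2.1]
grip_width: 0.0321
grasp_force: 45.1
```

Emit:
{"name": "step_arm", "arguments": {"commands": [{"dx":0,"dy":0,"dz":2,"twist":0,"hand":0.2},{"dx":0,"dy":0,"dz":3.5,"twist":0,"hand":0.2},{"dx":0,"dy":0,"dz":3.5,"twist":0,"hand":0.2},{"dx":0,"dy":0,"dz":3.5,"twist":0,"hand":0.2}]}}

```text
time: 21.9
tcp_pos: [0.6201, -0.0436, 0.1823]
tcp_rot: [[0.958, -0.287, 0.001], [-0.287, -0.958, -0.0], [0.001, -0.0, -1.0]]
force: [-0.5, 0.5, 3.2]
grip_width: 0.0326
grasp_force: 45.4
```

Emit:
{"name": "step_arm", "arguments": {"commands": [{"dx":0,"dy":0,"dz":0,"twist":0,"hand":0.65},{"dx":0,"dy":0,"dz":0,"twist":0,"hand":0.65},{"dx":0,"dy":0,"dz":0,"twist":0,"hand":0.65},{"dx":0,"dy":0,"dz":0,"twist":0,"hand":0.65},{"dx":0,"dy":0,"dz":-15,"twist":0,"hand":0.65},{"dx":0,"dy":0,"dz":-50,"twist":0,"hand":0.65},{"dx":0,"dy":0,"dz":-90,"twist":0,"hand":0.65},{"dx":0,"dy":0,"dz":-117,"twist":0,"hand":0.65},{"dx":-10,"dy":48,"dz":-117,"twist":0,"hand":0.75},{"dx":-20,"dy":96,"dz":-117,"twist":0,"hand":0.75},{"dx":-30,"dy":144,"dz":-117,"twist":0,"hand":0.75},{"dx":-40,"dy":190,"dz":-117,"twist":0,"hand":0.75}]}}

```text
time: 23.1
tcp_pos: [0.5258, -0.2156, 0.2988]
tcp_rot: [[0.958, -0.287, 0.0], [-0.287, -0.958, -0.0], [0.0, 0.0, -1.0]]
force: [0.8, -0.4, 0.4]
grip_width: 0.0639
grasp_force: 0.0
```

```bash
python3 - <<'E'
from h import *; from bots import caps
print([c for c in caps("pics/top9.png") if c[0][4]>180])
print(go([.458,-.361,.175],1.28)); print(state()["tcp_pos"])
E
```

```text
[([396, 170, 94, 74, 1408], [0.572, -0.3117, 0.08]), ([360, 198, 41, 79, 615], [0.5415, -0.2034, 0.08]), ([445, 257, 27, 23, 320], [0.4565, -0.3661, 0.08])]
(array([-21.3, 151.8, 124.4]), -0.005)
[ 0.52285698 -0.22154423  0.29876583]
```

Emit:
{"name": "step_arm", "arguments": {"commands": [{"dx":-11,"dy":48,"dz":0,"twist":0,"hand":0.75},{"dx":-16,"dy":96,"dz":0,"twist":0,"hand":0.75},{"dx":-21,"dy":130,"dz":0,"twist":0,"hand":0.75},{"dx":-21,"dy":150,"dz":20,"twist":0,"hand":0.75},{"dx":-21,"dy":150,"dz":60,"twist":0,"hand":0.75},{"dx":-21,"dy":150,"dz":100,"twist":0,"hand":0.75},{"dx":-21,"dy":150,"dz":120,"twist":0,"hand":0.75},{"dx":-21,"dy":150,"dz":120,"twist":0,"hand":0.75},{"dx":-21,"dy":150,"dz":120,"twist":0,"hand":0.75}]}}

```text
time: 24.05
tcp_pos: [0.4642, -0.352, 0.1793]
tcp_rot: [[0.958, -0.287, 0.0], [-0.287, -0.958, -0.0], [0.0, 0.0, -1.0]]
force: [-0.1, -0.1, -0.0]
grip_width: 0.064
grasp_force: 0.0
```

```bash
python3 - <<'E'
from near import *
s=near("pics/w10.png"); print(go([.458,-.361,.135],1.28))
print(proj_wrist(np.array([.458,-.361,.083]),s))
im=cv2.imread("pics/w10.png"); m=(im.max(2)<25).astype(np.uint8)
for v in range(200,310,12):
    r=np.where(m[v,215:350])[0]+215; print(v,r.min() if len(r) else None,r.max() if len(r) else None,len(r))
E
```

```text
[ 0.46415068 -0.35200613  0.17930027]
(array([-3.8, 10.1, 45.2]), -0.0)
[298.56881825 257.73225413]
200 None None 0
212 None None 0
224 None None 0
236 277 319 43
248 272 323 52
260 271 326 56
272 273 323 51
284 215 349 27
296 215 349 3
308 None None 0
```

View pics/w10c.png

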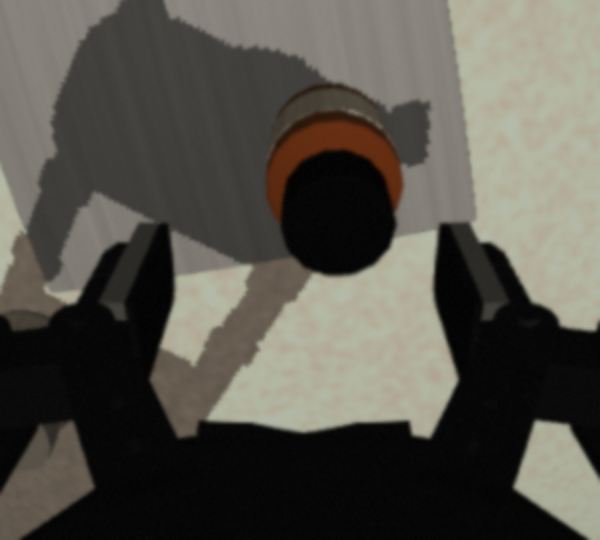

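The cap centre at (298,260) matches the prediction, so I'll grasp.

Emit:
{"name": "step_arm", "arguments": {"commands": [{"dx":-4.5,"dy":10,"dz":5,"twist":0,"hand":0.75},{"dx":-4.5,"dy":10,"dz":25,"twist":0,"hand":0.75},{"dx":-4.5,"dy":10,"dz":43,"twist":0,"hand":0.75},{"dx":-4.5,"dy":10,"dz":43,"twist":0,"hand":0.75},{"dx":-4.5,"dy":10,"dz":43,"twist":0,"hand":0.2},{"dx":-4.5,"dy":10,"dz":43,"twist":0,"hand":0.2},{"dx":-4.5,"dy":10,"dz":43,"twist":0,"hand":0.2},{"dx":-4.5,"dy":10,"dz":43,"twist":0,"hand":0.2},{"dx":-4.5,"dy":10,"dz":43,"twist":0,"hand":0.2},{"dx":-4.5,"dy":10,"dz":43,"twist":0,"hand":0.2},{"dx":-4.5,"dy":10,"dz":43,"twist":0,"hand":0.2}]}}

```text
time: 25.2
tcp_pos: [0.4571, -0.3607, 0.1374]
tcp_rot: [[0.958, -0.287, 0.002], [-0.287, -0.958, -0.002], [0.003, 0.002, -1.0]]
force: [-0.0, 1.5, 6.4]
grip_width: 0.0322
grasp_force: 44.8
```

Emit:
{"name": "step_arm", "arguments": {"commands": [{"dx":0,"dy":0,"dz":-10,"twist":0,"hand":0.2},{"dx":0,"dy":0,"dz":-40,"twist":0,"hand":0.2},{"dx":0,"dy":0,"dz":-70,"twist":0,"hand":0.2},{"dx":0,"dy":0,"dz":-100,"twist":0,"hand":0.2},{"dx":0,"dy":0,"dz":-130,"twist":0,"hand":0.2},{"dx":0,"dy":0,"dz":-150,"twist":0,"hand":0.2},{"dx":0,"dy":0,"dz":-150,"twist":0,"hand":0.2},{"dx":0,"dy":0,"dz":-150,"twist":0,"hand":0.2}]}}

```text
time: 26.0
tcp_pos: [0.4563, -0.3598, 0.2854]
tcp_rot: [[0.958, -0.287, -0.0], [-0.287, -0.958, 0.0], [-0.0, -0.0, -1.0]]
force: [0.6, -0.6, -2.4]
grip_width: 0.0319
grasp_force: 45.2
```

```bash
python3 - <<'E'
from h import *
print(go([.5078,-.0107,.285],1.28))
E
```

```text
(array([ -50.9, -349.2,    0.5]), -0.0)
```

Emit:
{"name": "step_arm", "arguments": {"commands": [{"dx":-4,"dy":-30,"dz":0,"twist":0,"hand":0.2},{"dx":-10,"dy":-65,"dz":0,"twist":0,"hand":0.2},{"dx":-15,"dy":-100,"dz":0,"twist":0,"hand":0.2},{"dx":-20,"dy":-135,"dz":0,"twist":0,"hand":0.2},{"dx":-25,"dy":-170,"dz":0,"twist":0,"hand":0.2},{"dx":-30,"dy":-205,"dz":0,"twist":0,"hand":0.2},{"dx":-35,"dy":-240,"dz":0,"twist":0,"hand":0.2},{"dx":-40,"dy":-275,"dz":0,"twist":0,"hand":0.2},{"dx":-45,"dy":-310,"dz":0,"twist":0,"hand":0.2},{"dx":-51,"dy":-340,"dz":0,"twist":0,"hand":0.2},{"dx":-51,"dy":-349,"dz":0,"twist":0,"hand":0.2},{"dx":-51,"dy":-349,"dz":0,"twist":0,"hand":0.2}]}}

```text
time: 27.2
tcp_pos: [0.5076, -0.0102, 0.2844]
tcp_rot: [[0.959, -0.285, -0.003], [-0.285, -0.959, 0.0], [-0.003, 0.001, -1.0]]
force: [0.5, 0.4, -2.0]
grip_width: 0.032
grasp_force: 45.3
```

Emit:
{"name": "step_arm", "arguments": {"commands": [{"dx":0,"dy":0,"dz":10,"twist":0,"hand":0.2},{"dx":0,"dy":0,"dz":25,"twist":0,"hand":0.2},{"dx":0,"dy":0,"dz":40,"twist":0,"hand":0.2},{"dx":0,"dy":0,"dz":48,"twist":0,"hand":0.2},{"dx":0,"dy":0,"dz":50,"twist":0,"hand":0.2},{"dx":0,"dy":0,"dz":50,"twist":0,"hand":0.2},{"dx":0,"dy":0,"dz":50,"twist":0,"hand":0.2}]}}

```text
time: 27.9
tcp_pos: [0.5082, -0.0116, 0.2362]
tcp_rot: [[0.958, -0.287, 0.001], [-0.287, -0.958, -0.0], [0.001, 0.0, -1.0]]
force: [0.3, -0.2, -1.3]
grip_width: 0.032
grasp_force: 45.3
```

```bash
python3 - <<'E'
from near import *
s=near("pics/w11.png"); print(go([.5078,-.0107,.182],1.28),s["force"],s["grip_width"])
E
```

```text
[ 0.50823416 -0.01156744  0.23619748]
(array([-0.7, -0.6, 54.3]), -0.001) [ 0.34541341 -0.22290249 -1.28207317] 0.03204940676673293
```

Aligned within 1 mm. I'll lower it and stop just short.

Emit:
{"name": "step_arm", "arguments": {"commands": [{"dx":0,"dy":0,"dz":15,"twist":0,"hand":0.2},{"dx":0,"dy":0,"dz":30,"twist":0,"hand":0.2},{"dx":0,"dy":0,"dz":42,"twist":0,"hand":0.2},{"dx":0,"dy":0,"dz":50,"twist":0,"hand":0.2},{"dx":0,"dy":0,"dz":51,"twist":0,"hand":0.2},{"dx":0,"dy":0,"dz":51,"twist":0,"hand":0.2},{"dx":0,"dy":0,"dz":51,"twist":0,"hand":0.2}]}}

```text
time: 28.65
tcp_pos: [0.5083, -0.0113, 0.1853]
tcp_rot: [[0.958, -0.287, 0.001], [-0.287, -0.958, -0.0], [0.001, -0.0, -1.0]]
force: [0.5, 0.9, -0.9]
grip_width: 0.0323
grasp_force: 45.4
```

Emit:
{"name": "step_arm", "arguments": {"commands": [{"dx":0,"dy":0,"dz":2,"twist":0,"hand":0.2},{"dx":0,"dy":0,"dz":3,"twist":0,"hand":0.2},{"dx":0,"dy":0,"dz":3,"twist":0,"hand":0.2},{"dx":0,"dy":0,"dz":3,"twist":0,"hand":0.2}]}}

```text
time: 29.05
tcp_pos: [0.5083, -0.0112, 0.1824]
tcp_rot: [[0.958, -0.287, 0.001], [-0.287, -0.958, -0.0], [0.001, -0.0, -1.0]]
force: [-0.4, 1.5, 4.9]
grip_width: 0.0325
grasp_force: 45.8
```

Emit:
{"name": "step_arm", "arguments": {"commands": [{"dx":0,"dy":0,"dz":0,"twist":0,"hand":0.65},{"dx":0,"dy":0,"dz":0,"twist":0,"hand":0.65},{"dx":0,"dy":0,"dz":0,"twist":0,"hand":0.65},{"dx":0,"dy":0,"dz":0,"twist":0,"hand":0.65},{"dx":0,"dy":0,"dz":-15,"twist":0,"hand":0.65},{"dx":0,"dy":0,"dz":-50,"twist":0,"hand":0.65},{"dx":0,"dy":0,"dz":-90,"twist":0,"hand":0.65},{"dx":0,"dy":0,"dz":-117,"twist":0,"hand":0.65},{"dx":-12,"dy":-46,"dz":-117,"twist":0,"hand":1},{"dx":-24,"dy":-92,"dz":-117,"twist":0,"hand":1},{"dx":-36,"dy":-138,"dz":-117,"twist":0,"hand":1},{"dx":-36,"dy":-138,"dz":-117,"twist":0,"hand":1}]}}

```text
time: 30.25
tcp_pos: [0.5125, 0.1362, 0.2986]
tcp_rot: [[0.959, -0.282, 0.0], [-0.282, -0.959, 0.002], [-0.0, -0.002, -1.0]]
force: [0.7, -1.4, 0.2]
grip_width: 0.0855
grasp_force: 0.0
```

```bash
python3 - <<'E'
from h import *
s,im=snap("wrist","pics/w12.png"); print(s["tcp_pos"],go([.5185,.3007,.2],1.28))
s,im2=snap("scene","pics/s12.png"); cv2.imwrite("pics/m12.png",np.hstack([im[:,:],cv2.resize(im2[90:420,170:370],None,fx=420/330*.94,fy=420/330)]))
E
```

```text
[0.51253396 0.13618857 0.298599  ] (array([ -41.5, -161.7,   98.5]), 0.004)
```

View pics/m12.png

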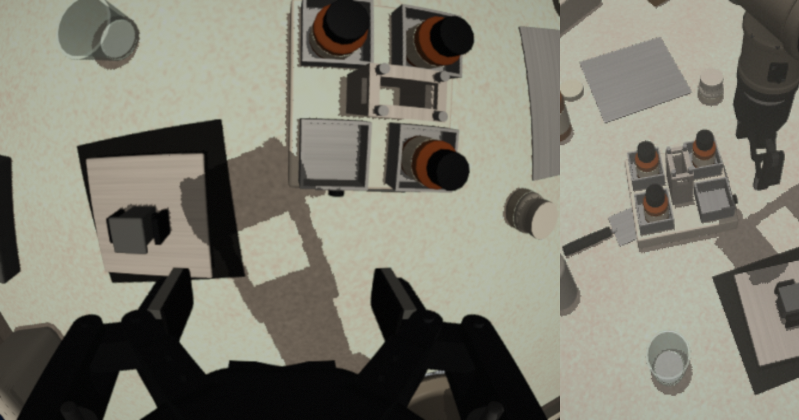

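All three bottles are upright in nests, the sheet is empty, and the plate is on the pad with its handle near (130,232). The column pins are at (383,69), (442,76), (440,116) and (380,111). I'll go to the plate.

```bash
python3 - <<'E'
from h import *
s=state(); p=at("wrist",[(383,69),(442,76),(440,116),(380,111)],.143,s); print(p.round(4),p.mean(0))
print(go([.5185,.3007,.2],1.28))
E
```

```text
[[ 0.5973  0.0324  0.143 ]
 [ 0.5839 -0.0128  0.143 ]
 [ 0.555  -0.0036  0.143 ]
 [ 0.5687  0.0426  0.143 ]] [0.57623632 0.01463256 0.143     ]
(array([ -42.4, -163.2,   98.3]), 0.002)
```

Emit:
{"name": "step_arm", "arguments": {"commands": [{"dx":-12,"dy":-48,"dz":0,"twist":0.004,"hand":1},{"dx":-25,"dy":-96,"dz":0,"twist":0.004,"hand":1},{"dx":-37,"dy":-140,"dz":0,"twist":0.004,"hand":1},{"dx":-42,"dy":-162,"dz":20,"twist":0.004,"hand":1},{"dx":-42,"dy":-162,"dz":60,"twist":0.004,"hand":1},{"dx":-42,"dy":-162,"dz":100,"twist":0.004,"hand":1},{"dx":-42,"dy":-162,"dz":120,"twist":0.004,"hand":1},{"dx":-42,"dy":-162,"dz":120,"twist":0.004,"hand":1},{"dx":-42,"dy":-162,"dz":120,"twist":0.004,"hand":1}]}}

```text
time: 31.25
tcp_pos: [0.5202, 0.2976, 0.1792]
tcp_rot: [[0.956, -0.292, 0.0], [-0.292, -0.956, -0.0], [0.0, 0.0, -1.0]]
force: [0.0, 0.2, 0.5]
grip_width: 0.0855
grasp_force: 0.0
```

```bash
python3 - <<'E'
from h import *
print(state()["tcp_pos"],go([.5185,.3007,.117],1.28))
E
```

```text
[0.52018319 0.29756374 0.17922002] (array([-2.6, -2.5, 62.2]), -0.006)
```

Emit:
{"name": "step_arm", "arguments": {"commands": [{"dx":-2.5,"dy":-2.5,"dz":25,"twist":-0.006,"hand":1},{"dx":-2.5,"dy":-2.5,"dz":50,"twist":-0.006,"hand":1},{"dx":-2.5,"dy":-2.5,"dz":62,"twist":-0.006,"hand":1},{"dx":-2.5,"dy":-2.5,"dz":62,"twist":-0.006,"hand":1},{"dx":-2.5,"dy":-2.5,"dz":62,"twist":-0.006,"hand":0.3},{"dx":-2.5,"dy":-2.5,"dz":62,"twist":-0.006,"hand":0.3},{"dx":-2.5,"dy":-2.5,"dz":62,"twist":-0.006,"hand":0.3},{"dx":-2.5,"dy":-2.5,"dz":62,"twist":-0.006,"hand":0.3},{"dx":-2.5,"dy":-2.5,"dz":62,"twist":-0.006,"hand":0.3},{"dx":-2.5,"dy":-2.5,"dz":62,"twist":-0.006,"hand":0.3},{"dx":-2.5,"dy":-2.5,"dz":62,"twist":-0.006,"hand":0.3}], "squeeze": 80}}

```text
time: 32.35
tcp_pos: [0.5185, 0.3017, 0.1205]
tcp_rot: [[0.959, -0.285, 0.004], [-0.285, -0.959, 0.001], [0.003, -0.002, -1.0]]
force: [-5.6, -3.6, 19.2]
grip_width: 0.0457
grasp_force: 81.7
```

Emit:
{"name": "step_arm", "arguments": {"commands": [{"dx":0,"dy":0,"dz":-5,"twist":0,"hand":0.3},{"dx":0,"dy":0,"dz":-20,"twist":0,"hand":0.3},{"dx":0,"dy":0,"dz":-45,"twist":0,"hand":0.3},{"dx":0,"dy":0,"dz":-75,"twist":0,"hand":0.3},{"dx":0,"dy":0,"dz":-105,"twist":0,"hand":0.3},{"dx":0,"dy":0,"dz":-135,"twist":0,"hand":0.3},{"dx":0,"dy":0,"dz":-165,"twist":0,"hand":0.3},{"dx":0,"dy":0,"dz":-165,"twist":0,"hand":0.3},{"dx":0,"dy":0,"dz":-165,"twist":0,"hand":0.3}]}}

```text
time: 33.25
tcp_pos: [0.5174, 0.3016, 0.2814]
tcp_rot: [[0.958, -0.285, 0.0], [-0.285, -0.958, -0.0], [0.0, -0.0, -1.0]]
force: [0.3, -0.8, -4.7]
grip_width: 0.0459
grasp_force: 83.2
```

```bash
python3 - <<'E'
from h import *
print(state()["tcp_pos"],go([.5767,.0168,.285],1.28))
E
```

```text
[0.51739484 0.30164735 0.28138147] (array([138.1, 256.1,  -3.6]), 0.002)
```

Emit:
{"name": "step_arm", "arguments": {"commands": [{"dx":10,"dy":15,"dz":-4,"twist":0,"hand":0.3},{"dx":22,"dy":40,"dz":-4,"twist":0,"hand":0.3},{"dx":35,"dy":65,"dz":-4,"twist":0,"hand":0.3},{"dx":48,"dy":90,"dz":-4,"twist":0,"hand":0.3},{"dx":62,"dy":115,"dz":-4,"twist":0,"hand":0.3},{"dx":75,"dy":140,"dz":-4,"twist":0,"hand":0.3},{"dx":88,"dy":165,"dz":-4,"twist":0,"hand":0.3},{"dx":102,"dy":190,"dz":-4,"twist":0.002,"hand":0.3},{"dx":115,"dy":215,"dz":-4,"twist":0.002,"hand":0.3},{"dx":128,"dy":240,"dz":-4,"twist":0.002,"hand":0.3},{"dx":138.3,"dy":256,"dz":-4,"twist":0.002,"hand":0.3},{"dx":138.3,"dy":256,"dz":-4,"twist":0.002,"hand":0.3}]}}

```text
time: 34.45
tcp_pos: [0.577, 0.0145, 0.2831]
tcp_rot: [[0.957, -0.29, -0.004], [-0.29, -0.957, -0.0], [-0.004, 0.002, -1.0]]
force: [-0.3, 0.5, -3.5]
grip_width: 0.046
grasp_force: 83.1
```

Emit:
{"name": "step_arm", "arguments": {"commands": [{"dx":0,"dy":0,"dz":0,"twist":0,"hand":0.3},{"dx":0,"dy":0,"dz":10,"twist":0,"hand":0.3},{"dx":0,"dy":0,"dz":20,"twist":0,"hand":0.3},{"dx":0,"dy":0,"dz":20,"twist":0,"hand":0.3},{"dx":0,"dy":0,"dz":20,"twist":0,"hand":0.3}]}}

```text
time: 34.95
tcp_pos: [0.5769, 0.0174, 0.2651]
tcp_rot: [[0.958, -0.286, -0.001], [-0.286, -0.958, 0.0], [-0.001, 0.0, -1.0]]
force: [0.8, -0.3, -3.5]
grip_width: 0.0456
grasp_force: 83.1
```

```bash
python3 - <<'E'
from h import *
s,im=snap("wrist","pics/w13.png"); print(s["tcp_pos"],s["force"],s["grip_width"],go([.577,.017,.25],1.28))
# plate top edge lines in wrist view vs first-lift reference w2 (TCP z .258)
E
```

```text
[0.57694153 0.01742522 0.26509442] [ 0.7801985  -0.26364577 -3.53385879] 0.0456114423394467 (array([-0.1,  0.3, 15.6]), 0.0)
```

```bash
python3 - <<'E'
from h import *
a,b=cv2.imread("pics/w2.png"),cv2.imread("pics/w13.png")
cv2.imwrite("pics/ab.png",np.vstack([np.hstack([a[80:340,110:450],b[80:340,110:450]]),np.hstack([cv2.absdiff(a,b)[80:340,110:450],cv2.addWeighted(a,.5,b,.5,0)[80:340,110:450]])]))
E
```

```text
(no output)
```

View pics/ab.png

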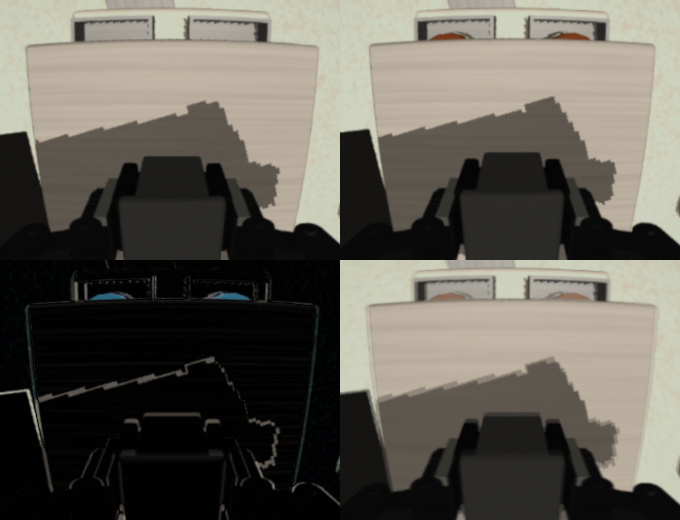

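The held plate sits as it did at first lift, only about 3 mm lower in the fingers, with no turn or sideways shift. I'll lower it and watch the forces.

Emit:
{"name": "step_arm", "arguments": {"commands": [{"dx":0,"dy":0.3,"dz":5,"twist":0,"hand":0.3},{"dx":0,"dy":0.3,"dz":10,"twist":0,"hand":0.3},{"dx":0,"dy":0.3,"dz":15,"twist":0,"hand":0.3},{"dx":0,"dy":0.3,"dz":19,"twist":0,"hand":0.3},{"dx":0,"dy":0.3,"dz":19,"twist":0,"hand":0.3},{"dx":0,"dy":0.3,"dz":19,"twist":0,"hand":0.3}]}}

```text
time: 35.6
tcp_pos: [0.5772, 0.0166, 0.2466]
tcp_rot: [[0.958, -0.287, -0.0], [-0.287, -0.958, -0.0], [-0.0, 0.0, -1.0]]
force: [-0.1, 0.4, -2.5]
grip_width: 0.0453
grasp_force: 83.1
```

Emit:
{"name": "step_arm", "arguments": {"commands": [{"dx":0,"dy":0,"dz":3,"twist":0,"hand":0.3},{"dx":0,"dy":0,"dz":6,"twist":0,"hand":0.3},{"dx":0,"dy":0,"dz":6,"twist":0,"hand":0.3},{"dx":0,"dy":0,"dz":6,"twist":0,"hand":0.3}]}}

```text
time: 36.0
tcp_pos: [0.5771, 0.0166, 0.2406]
tcp_rot: [[0.958, -0.287, -0.0], [-0.287, -0.958, -0.0], [-0.0, 0.0, -1.0]]
force: [0.3, -0.6, -3.8]
grip_width: 0.0454
grasp_force: 83.1
```

Emit:
{"name": "step_arm", "arguments": {"commands": [{"dx":0,"dy":0,"dz":2,"twist":0,"hand":0.3},{"dx":0,"dy":0,"dz":4,"twist":0,"hand":0.3},{"dx":0,"dy":0,"dz":4,"twist":0,"hand":0.3},{"dx":0,"dy":0,"dz":4,"twist":0,"hand":0.3}]}}

```text
time: 36.4
tcp_pos: [0.5773, 0.0166, 0.2369]
tcp_rot: [[0.958, -0.287, 0.0], [-0.287, -0.958, -0.0], [0.0, 0.0, -1.0]]
force: [0.8, 0.6, -2.1]
grip_width: 0.0455
grasp_force: 83.4
```

Emit:
{"name": "step_arm", "arguments": {"commands": [{"dx":0,"dy":0,"dz":1.5,"twist":0,"hand":0.3},{"dx":0,"dy":0,"dz":3,"twist":0,"hand":0.3},{"dx":0,"dy":0,"dz":3,"twist":0,"hand":0.3},{"dx":0,"dy":0,"dz":3,"twist":0,"hand":0.3}]}}

```text
time: 36.8
tcp_pos: [0.5773, 0.0166, 0.234]
tcp_rot: [[0.958, -0.287, 0.001], [-0.287, -0.958, -0.0], [0.001, -0.0, -1.0]]
force: [-1.0, -0.2, 1.3]
grip_width: 0.0456
grasp_force: 84.1
```

Emit:
{"name": "step_arm", "arguments": {"commands": [{"dx":0,"dy":0,"dz":1.5,"twist":0,"hand":0.3},{"dx":0,"dy":0,"dz":3,"twist":0,"hand":0.3},{"dx":0,"dy":0,"dz":3,"twist":0,"hand":0.3}]}}

```text
time: 37.1
tcp_pos: [0.5773, 0.0166, 0.231]
tcp_rot: [[0.958, -0.287, 0.001], [-0.287, -0.958, -0.0], [0.001, -0.0, -1.0]]
force: [-1.0, -0.1, 4.1]
grip_width: 0.0449
grasp_force: 84.9
```

Emit:
{"name": "step_arm", "arguments": {"commands": [{"dx":0,"dy":0,"dz":1.5,"twist":0,"hand":0.3},{"dx":0,"dy":0,"dz":3,"twist":0,"hand":0.3},{"dx":0,"dy":0,"dz":3,"twist":0,"hand":0.3}]}}

```text
time: 37.4
tcp_pos: [0.5773, 0.0166, 0.2284]
tcp_rot: [[0.958, -0.287, 0.001], [-0.287, -0.958, -0.0], [0.001, -0.0, -1.0]]
force: [-1.7, -0.1, 8.4]
grip_width: 0.0456
grasp_force: 85.5
```

Emit:
{"name": "step_arm", "arguments": {"commands": [{"dx":0,"dy":0,"dz":1,"twist":0,"hand":0.3},{"dx":0,"dy":0,"dz":2,"twist":0,"hand":0.3},{"dx":0,"dy":0,"dz":2,"twist":0,"hand":0.3}]}}

```text
time: 37.7
tcp_pos: [0.5773, 0.0166, 0.2279]
tcp_rot: [[0.958, -0.287, 0.002], [-0.287, -0.958, -0.0], [0.002, -0.0, -1.0]]
force: [-5.0, 0.1, 14.9]
grip_width: 0.0454
grasp_force: 87.6
```

Emit:
{"name": "step_arm", "arguments": {"commands": [{"dx":0,"dy":0,"dz":1,"twist":0,"hand":0.3},{"dx":0,"dy":0,"dz":2,"twist":0,"hand":0.3},{"dx":0,"dy":0,"dz":2,"twist":0,"hand":0.3}]}}

```text
time: 38.0
tcp_pos: [0.5773, 0.0166, 0.2278]
tcp_rot: [[0.958, -0.287, 0.004], [-0.287, -0.958, -0.001], [0.004, -0.0, -1.0]]
force: [-9.6, 0.4, 26.9]
grip_width: 0.0454
grasp_force: 90.2
```

The hard stop is at TCP z 0.2278 and the plate is home. I'll release the buttons slowly while still pressing.

Emit:
{"name": "step_arm", "arguments": {"commands": [{"dx":0,"dy":0,"dz":0,"twist":0,"hand":0.58},{"dx":0,"dy":0,"dz":0,"twist":0,"hand":0.62},{"dx":0,"dy":0,"dz":0,"twist":0,"hand":0.66},{"dx":0,"dy":0,"dz":0,"twist":0,"hand":0.7},{"dx":0,"dy":0,"dz":0,"twist":0,"hand":0.75},{"dx":0,"dy":0,"dz":0,"twist":0,"hand":0.85},{"dx":0,"dy":0,"dz":0,"twist":0,"hand":1},{"dx":0,"dy":0,"dz":0,"twist":0,"hand":1},{"dx":0,"dy":0,"dz":0,"twist":0,"hand":1},{"dx":0,"dy":0,"dz":0,"twist":0,"hand":1}]}}

```text
time: 39.0
tcp_pos: [0.5771, 0.0166, 0.2237]
tcp_rot: [[0.958, -0.287, -0.0], [-0.287, -0.958, -0.0], [0.0, 0.0, -1.0]]
force: [0.1, -0.3, -0.5]
grip_width: 0.0858
grasp_force: 0.0
```

Emit:
{"name": "step_arm", "arguments": {"commands": [{"dx":0,"dy":0,"dz":-20,"twist":0,"hand":1},{"dx":0,"dy":0,"dz":-60,"twist":0,"hand":1},{"dx":0,"dy":0,"dz":-95,"twist":0,"hand":1},{"dx":0,"dy":0,"dz":-103,"twist":0,"hand":0},{"dx":0,"dy":0,"dz":-103,"twist":0,"hand":0},{"dx":0,"dy":0,"dz":-103,"twist":0,"hand":0},{"dx":0,"dy":0,"dz":-103,"twist":0,"hand":0},{"dx":0,"dy":0,"dz":-103,"twist":0,"hand":0},{"dx":0,"dy":0,"dz":-103,"twist":0,"hand":0},{"dx":0,"dy":0,"dz":-103,"twist":0,"hand":0}], "squeeze": 20}}

```text
time: 40.0
tcp_pos: [0.5771, 0.0166, 0.3262]
tcp_rot: [[0.958, -0.287, -0.001], [-0.287, -0.958, -0.0], [-0.001, 0.0, -1.0]]
force: [0.3, 0.3, 0.6]
grip_width: -0.0005
grasp_force: 0.0
```

```bash
python3 - <<'E'
from h import *
s,im=snap("wrist","pics/w14.png"); print(s["tcp_pos"],s["force"],s["grip_width"])
a=cv2.imread("pics/w1.png"); t,_=snap("scene","pics/s14.png")
# where would latched / floating plate corners project; compare with edges
x=np.array([.958,-.287,0]);y=np.array([.287,.958,0]);c=np.array([.5766,.0166,.0])
for z in(.1405,.1475): print(z,proj_wrist(np.array([c+.075*(i*x+j*y)+[0,0,z] for i,j in((1,1),(1,-1),(-1,-1),(-1,1))]),s).round(1).tolist())
g=cv2.cvtColor(cv2.GaussianBlur(im,(3,3),0),cv2.COLOR_BGR2GRAY).astype(int)
for v in(140,180,220,260):
    r=g[v]; d=np.diff(r); print(v,[(i,d[i]) for i in list(range(150,235))+list(range(330,400)) if abs(d[i])>18])
print([(i,d) for i,d in enumerate(np.diff(g[:180,280])) if abs(d)>12 and i>80])
E
```

```text
[0.57708738 0.01661522 0.32623979] [0.30593077 0.33652035 0.63515014] -0.00046153568812059496
0.1405 [[186.6, 116.4], [374.8, 116.3], [361.6, 283.2], [200.2, 283.3]]
0.1475 [[184.1, 116.7], [377.3, 116.6], [363.2, 287.1], [198.5, 287.2]]
140 []
180 [(188, np.int64(-23))]
220 [(160, np.int64(23)), (161, np.int64(49)), (162, np.int64(53)), (163, np.int64(29)), (192, np.int64(-32)), (193, np.int64(-35)), (194, np.int64(-20)), (334, np.int64(26)), (335, np.int64(26))]
260 [(170, np.int64(28)), (171, np.int64(51)), (172, np.int64(48)), (173, np.int64(24)), (196, np.int64(-29)), (197, np.int64(-37)), (198, np.int64(-25))]
[(92, np.int64(13)), (93, np.int64(15)), (112, np.int64(-18)), (113, np.int64(-15)), (164, np.int64(-21)), (165, np.int64(-24))]
```

Visual height is ambiguous. I'll press the cap with closed fingertips: contact at TCP z≈0.2665 means latched, ≈0.2735 means floating.

Emit:
{"name": "step_arm", "arguments": {"commands": [{"dx":0,"dy":0,"dz":25,"twist":0,"hand":0},{"dx":0,"dy":0,"dz":45,"twist":0,"hand":0},{"dx":0,"dy":0,"dz":54,"twist":0,"hand":0},{"dx":0,"dy":0,"dz":54,"twist":0,"hand":0},{"dx":0,"dy":0,"dz":54,"twist":0,"hand":0}]}}

```text
time: 40.6
tcp_pos: [0.5775, 0.0166, 0.2735]
tcp_rot: [[0.958, -0.287, 0.001], [-0.287, -0.958, -0.0], [0.001, -0.0, -1.0]]
force: [0.0, -0.6, 0.4]
grip_width: -0.0001
grasp_force: 0.0
```

Emit:
{"name": "step_arm", "arguments": {"commands": [{"dx":0,"dy":0,"dz":1.5,"twist":0,"hand":0},{"dx":0,"dy":0,"dz":3,"twist":0,"hand":0},{"dx":0,"dy":0,"dz":3,"twist":0,"hand":0},{"dx":0,"dy":0,"dz":3,"twist":0,"hand":0}]}}

```text
time: 41.0
tcp_pos: [0.5772, 0.0166, 0.2699]
tcp_rot: [[0.958, -0.287, 0.0], [-0.287, -0.958, -0.0], [0.0, 0.0, -1.0]]
force: [0.2, -0.4, -0.3]
grip_width: -0.0001
grasp_force: 0.0
```

Emit:
{"name": "step_arm", "arguments": {"commands": [{"dx":0,"dy":0,"dz":1,"twist":0,"hand":0},{"dx":0,"dy":0,"dz":2,"twist":0,"hand":0},{"dx":0,"dy":0,"dz":2,"twist":0,"hand":0},{"dx":0,"dy":0,"dz":2,"twist":0,"hand":0}]}}

```text
time: 41.4
tcp_pos: [0.5775, 0.0167, 0.2685]
tcp_rot: [[0.958, -0.287, 0.002], [-0.287, -0.958, -0.0], [0.002, -0.0, -1.0]]
force: [-0.1, 1.0, 5.5]
grip_width: 0.0001
grasp_force: 2.8
```

Emit:
{"name": "step_arm", "arguments": {"commands": [{"dx":0,"dy":0,"dz":1.5,"twist":0,"hand":0},{"dx":0,"dy":0,"dz":3,"twist":0,"hand":0},{"dx":0,"dy":0,"dz":3,"twist":0,"hand":0},{"dx":0,"dy":0,"dz":3,"twist":0,"hand":0}]}}

```text
time: 41.8
tcp_pos: [0.5775, 0.0167, 0.2657]
tcp_rot: [[0.958, -0.287, 0.002], [-0.287, -0.958, -0.0], [0.002, -0.0, -1.0]]
force: [-0.8, 0.5, 6.9]
grip_width: 0.0
grasp_force: 3.4
```

Emit:
{"name": "step_arm", "arguments": {"commands": [{"dx":0,"dy":0,"dz":1,"twist":0,"hand":0},{"dx":0,"dy":0,"dz":2,"twist":0,"hand":0},{"dx":0,"dy":0,"dz":2,"twist":0,"hand":0}]}}

```text
time: 42.1
tcp_pos: [0.5778, 0.0171, 0.265]
tcp_rot: [[0.958, -0.287, 0.004], [-0.287, -0.958, 0.001], [0.004, -0.002, -1.0]]
force: [-1.8, 2.4, 13.5]
grip_width: -0.0001
grasp_force: 6.4
```

Emit:
{"name": "step_arm", "arguments": {"commands": [{"dx":0,"dy":0,"dz":2,"twist":0,"hand":0},{"dx":0,"dy":0,"dz":3,"twist":0,"hand":0},{"dx":0,"dy":0,"dz":3,"twist":0,"hand":0},{"dx":0,"dy":0,"dz":3,"twist":0,"hand":0},{"dx":0,"dy":0,"dz":-10,"twist":0,"hand":0},{"dx":0,"dy":0,"dz":-40,"twist":0,"hand":1},{"dx":0,"dy":0,"dz":-68,"twist":0,"hand":1},{"dx":0,"dy":0,"dz":-68,"twist":0,"hand":1},{"dx":0,"dy":0,"dz":-68,"twist":0,"hand":1},{"dx":0,"dy":0,"dz":-68,"twist":0,"hand":1},{"dx":0,"dy":0,"dz":-68,"twist":0,"hand":1},{"dx":0,"dy":0,"dz":-68,"twist":0,"hand":1}]}}

```text
time: 43.3
tcp_pos: [0.5769, 0.0166, 0.3297]
tcp_rot: [[0.958, -0.287, -0.002], [-0.287, -0.958, 0.0], [-0.002, 0.0, -1.0]]
force: [0.0, -0.4, 0.1]
grip_width: 0.0856
grasp_force: 0.0
```

```bash
python3 - <<'E'
from h import *
print(go([.5778,.0147,.3298],1.28)); s,im=snap("wrist","pics/w15.png"); print(s["tcp_pos"])
# ECC of the scene view plate region: start vs now
a=cv2.cvtColor(cv2.imread("pics/scene0.png"),6); b=cv2.cvtColor(snap("scene","pics/s15.png")[1],6)
def ecc(a,b,roi):
    y0,y1,x0,x1=roi; W=np.eye(2,3,dtype=np.float32)
    cc,W=cv2.findTransformECC(a[y0:y1,x0:x1],b[y0:y1,x0:x1],W,cv2.MOTION_TRANSLATION,(3,100,1e-5),None,3); return round(cc,3),W[:,2]
print("housing",ecc(a,b,(245,290,225,325)))
for roi in((180,250,225,315),(185,230,225,262),(200,250,290,318)): print(roi,ecc(a,b,roi))
E
```

```text
(array([ 1.4,  1.6, -0.1]), -0.0)
[0.57693914 0.01662416 0.32970441]
housing (0.84, array([ 0.08330598, -0.06555073], dtype=float32))
(180, 250, 225, 315) (0.715, array([-0.07728674,  0.01992446], dtype=float32))
(185, 230, 225, 262) (0.736, array([-0.25818074,  0.05920224], dtype=float32))
(200, 250, 290, 318) (0.655, array([0.47653925, 0.69132155], dtype=float32))
```

Emit:
{"name": "step_arm", "arguments": {"commands": [{"dx":1.4,"dy":1.6,"dz":0,"twist":0,"hand":1},{"dx":1.4,"dy":1.6,"dz":0,"twist":0,"hand":1},{"dx":1.4,"dy":1.6,"dz":0,"twist":0,"hand":1},{"dx":1.4,"dy":1.6,"dz":0,"twist":0,"hand":1}]}}

```text
time: 43.8
tcp_pos: [0.578, 0.0147, 0.3307]
tcp_rot: [[0.958, -0.287, 0.0], [-0.287, -0.958, -0.0], [0.0, 0.0, -1.0]]
force: [0.8, -0.8, 0.1]
grip_width: 0.0858
grasp_force: 0.0
```

```bash
python3 - <<'E'
from h import *
s,bi=snap("wrist","pics/w16.png"); print(s["tcp_pos"],s["tcp_rot"].round(4).tolist())
ai=cv2.imread("pics/w1.png"); a=cv2.cvtColor(ai,6); b=cv2.cvtColor(bi,6)
def ecc(roi):
    y0,y1,x0,x1=roi; W=np.eye(2,3,dtype=np.float32)
    cc,W=cv2.findTransformECC(a[y0:y1,x0:x1],b[y0:y1,x0:x1],W,cv2.MOTION_TRANSLATION,(3,200,1e-6),None,3); return round(cc,3),W[:,2].round(2)
for n,r in dict(housing_top=(90,117,195,365),left_edge=(125,175,178,205),right_edge=(125,175,355,382),right_low=(200,262,350,375),left_low=(215,265,185,215),handle=(185,260,230,325)).items(): print(n,ecc(r))
E
```

```text
[0.57801348 0.01466552 0.33071898] [[0.9579, -0.2872, 0.0], [-0.2872, -0.9579, -0.0], [0.0, 0.0, -1.0]]
housing_top (0.888, array([0.29, 0.45], dtype=float32))
left_edge (0.99, array([ 1.94, -0.67], dtype=float32))
right_edge (0.576, array([1.32, 0.91], dtype=float32))
right_low (0.753, array([ 0.59, -0.41], dtype=float32))
left_low (0.996, array([ 2.16, -0.43], dtype=float32))
handle (0.981, array([ 1.74, -0.51], dtype=float32))
```

```bash
python3 - <<'E'
import cv2,numpy as np
for f in("w1","w16"):
    g=cv2.cvtColor(cv2.imread(f"pics/{f}.png"),6).astype(int)
    for v in(212,222,232):
        d=np.diff(g[v]); L=225+d[225:260].argmin(); R=300+d[300:335].argmax()
        print(f,v,L,R,R-L,g[v,228:256:2].tolist(),g[v,304:330:2].tolist())
E
```

```text
w1 212 233 321 88 [72, 70, 65, 18, 6, 6, 5, 6, 3, 4, 26, 35, 35, 36] [35, 25, 5, 4, 6, 5, 5, 6, 9, 52, 72, 73, 71]
w1 222 233 321 88 [74, 73, 70, 27, 6, 7, 6, 5, 3, 4, 23, 34, 36, 35] [33, 21, 4, 4, 6, 7, 5, 6, 12, 64, 72, 71, 72]
w1 232 234 323 89 [74, 74, 73, 41, 6, 3, 4, 6, 3, 28, 48, 34, 35, 35] [33, 51, 51, 4, 4, 5, 3, 6, 23, 78, 145, 155, 155]
w16 212 235 323 88 [72, 71, 71, 67, 25, 7, 4, 5, 4, 4, 5, 19, 34, 36] [35, 35, 28, 6, 4, 3, 4, 6, 5, 10, 47, 72, 72]
w16 222 236 323 87 [74, 74, 74, 73, 45, 6, 6, 5, 6, 3, 3, 14, 33, 35] [35, 33, 24, 4, 3, 5, 4, 4, 5, 13, 63, 72, 72]
w16 232 236 322 86 [74, 74, 74, 74, 52, 8, 7, 5, 7, 3, 25, 64, 35, 35] [35, 34, 46, 63, 5, 5, 5, 5, 4, 34, 141, 156, 155]
```

Both buttons are fully out (88 px across, as at the start) and the plate is at its starting height, so it is latched.

```bash
python3 -c "
from workcell import *
print(hand_in())"
```

```text
the job is handed in; nothing more can be done
None
```

I loaded the shaker and handed the job in: all three bottles stand upright in their own nests, and the plate is back on the column, pressed home. Its height and both buttons match the start, so I take both catches as holding; I did not tug on it to check.

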